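# Load the grooming sanitiser and start it

## Task

Load the grooming sanitiser: set every clipper comb flat on the lit plate, one to a bay, with its long side along the stops (either way round) and centred in it, midway between its two stops and midway along them, and stack the three fur rollers in the cradle as a pyramid, two side by side on its floor and the third saddled in the gap on top, all lying lengthwise in the cradle and not sticking out to one end. Once everything is in place and let go, press the green start button fully down and release it; leave the other things on the counter where they are.

Things in the scene. Friction and masses are not known exactly. Their poses are not given: they have to be found in the camera images.
- sanitiser: fixed white sanitiser slab, 140 (x) x 370 (y) x 22 mm high; origin on the counter under the middle of its row of bays (the slab runs from -160 to +210 mm along its y). On its top are four lit violet bays in a row along its y, 72 mm apart. Each bay lies between two dark steel stops, 60 mm long along x, 6 mm thick and 8 mm high, with 54 mm clear between them; front and back are open. Its green start button is near the +y end
- bay1 (a point): centre of bay 1 on the slab's top face (22 mm over the counter), at y = -108 mm in the slab's frame; axes as the slab's (x along the stops, y from stop to stop)
- bay2 (a point): centre of bay 2 on the slab's top face (22 mm over the counter), at y = -36 mm in the slab's frame; axes as the slab's (x along the stops, y from stop to stop)
- bay3 (a point): centre of bay 3 on the slab's top face (22 mm over the counter), at y = 36 mm in the slab's frame; axes as the slab's (x along the stops, y from stop to stop)
- bay4 (a point): centre of bay 4 on the slab's top face (22 mm over the counter), at y = 108 mm in the slab's frame; axes as the slab's (x along the stops, y from stop to stop)
- start_top (a point): centre of the top face of the green round start button (28 mm across); it is pressed straight down
- start (a joint): travel of the start button: 0 up, 0.006 m fully down; a spring pushes back, 5 N fully down
- comb1_center (a point): centre (half-way up) of the blue clipper comb, a 46 (x) x 36 (y) x 24 (z) mm plastic block with teeth toward its +x half, 50 g, lying flat on the counter at the start; may be absent
- comb2_center (a point): centre (half-way up) of the green clipper comb, a 46 (x) x 36 (y) x 24 (z) mm plastic block with teeth toward its +x half, 50 g, lying flat on the counter at the start; may be absent
- comb3_center (a point): centre (half-way up) of the orange clipper comb, a 46 (x) x 36 (y) x 24 (z) mm plastic block with teeth toward its +x half, 50 g, lying flat on the counter at the start; may be absent
- comb4_center (a point): centre (half-way up) of the dark grey clipper comb, a 46 (x) x 36 (y) x 24 (z) mm plastic block with teeth toward its +x half, 50 g, lying flat on the counter at the start; may be absent
- cradle: fixed dark steel cradle for rollers; origin on the counter under its centre. Floor 46 mm (along x) x 102 mm (y), 6 mm thick; side walls across y, 8 mm thick, 26 mm high over the counter, 86 mm clear between them; both x ends are open, and a roller overhangs them 5 mm each. Rollers lie along its x: two lying on the floor, side by side, have their centres 26 mm over the counter; a third saddled on them about 59 mm
- rest: fixed teal ribbed rest, 42 (x) x 200 (y) x 3 mm with 3.4 mm ribs; origin on the counter under its centre. At the start the three rollers lie on it along its x, centres 62 mm apart and 23 mm over the counter, ends overhanging 7 mm
- roller1_center (a point): centre of the red fur roller, a solid cylinder 40 mm in diameter, 56 mm long along its own x, flat ends, 90 g; it rolls freely on a flat surface
- roller2_center (a point): centre of the yellow fur roller, a solid cylinder 40 mm in diameter, 56 mm long along its own x, flat ends, 90 g; it rolls freely on a flat surface
- roller3_center (a point): centre of the blue fur roller, a solid cylinder 40 mm in diameter, 56 mm long along its own x, flat ends, 90 g; it rolls freely on a flat surface
- jar: bystander, leave alone: closed glass jar, 76 mm across, 110 mm high; origin at its underside, middle
- bowl: bystander, leave alone: open melamine bowl, 130 mm across, 50 mm high; origin at its underside, middle
- curry: bystander, leave alone: pink silicone curry brush, 85 x 55 x 29 mm; origin at its underside, middle
- spray: bystander, leave alone: amber bottle, 60 mm across, 170 mm high; origin at its underside, middle
- balm: bystander, leave alone: round balm tin, 66 mm across, 35 mm high; origin at its underside, middle
There are look-alikes about, which are no part of the job. Leave any black or purple look-alike of the part that bears roller2_center alone.

How it is judged:
By the outcome, as a careful person would: the job done as asked, in the order asked, and still so for the second after the job is handed in, with the robot touching nothing.
Of comb1, comb2, comb3, comb4 only 2 to 4 are there at a start; the rules pass over those that are not, and their reading is None.
At some moment in a run one of comb1, comb2, comb3, comb4 may be knocked a few centimetres aside while the robot is not near it.
It also fails if it takes over 210 s, if anything falls off the work surface, if the arm or the gripper's body presses on something with over 40 N, if the wrist force passes 120 N, or if a joint passes its speed limit or range.

## Robot

A 6-joint arm with a two-finger parallel gripper is mounted at the origin on the work surface. World frame = base frame: x ahead of the robot, y to its left, z up, the work surface at z = 0. Lengths are in mm, angles in degrees, forces in N, time in s.
With the tool pointing down it reaches from about 425 to 1125 mm from the base axis. Payload 14.9 kg.
Tool frame: the origin (TCP) lies between the finger pads; the fingertips stand ctrl.tip_reach ahead of it and the grasp point (between the pads) lies 3 mm ahead of it (ctrl.tip_reach is the distance from the TCP to the fingertips, in mm); z points along the fingers, x is the direction in which the jaws open and shut, and the axes are right-handed (so a half turn about z gives the same grasp; the last joint's range is limited). The gripper opens to 91 mm and grips with 3 to 60 N. Pads are 32 mm wide; open, the fingers measure 118 mm over their backs; the gripper's body (76 mm by 178 mm) begins 60 mm behind the grasp point.
Start: joints at [65.873, 21.709, 99.362, -0, 58.929, -1.908], TCP at [264.715, 648.031, 235.932] pointing down, gripper open.
Joint ranges: [-158.91, 158.91], [-42.39, 125.64], [0.06, 152.35], [-60.88, 240.88], [17.5, 164.5], [-176.32, 176.32]. Speed limits (degrees/s): [108.29, 108.29, 136.94, 180, 180, 180].

## Interface

Orientations are given as a 3x3 rotation matrix whose columns are the frame's x, y, z axes.
In Python, from cell import ctrl gives the robot as it stands.
- The arm moves only by the tool arm_command, never from a script. Its argument "moves" is a list of rows, each an object of numbers: "tx", "ty", "tz": the shift along the tool's x, y, z in mm; "rx", "ry", "rz": the turn, a rotation vector about the tool's x, y, z in rad; "fingers": the closure, from 0 (fully open) to 1 (shut). In form: [{"tx": .., "ty": .., "tz": .., "rx": .., "ry": .., "rz": .., "fingers": ..}, ...]. A call has exactly 8 rows; each row shifts and turns the pose as measured when the row begins, along the tool's axes as they then stand; what a row does not reach is not made up. A row lasts 1/8 s, in which the tool goes at most 62.5 mm and 10.7 degrees, less where a joint would pass 70% of its speed; a pose out of reach is approached as far as the arm can. A call with a gripper value outside its range is refused whole. The fingers move at their own pace and stop on an object; the grip force is fixed at half the most. Time passes only in rows, so rows that do not move let the fingers close, or fill a call up. It gives the time, the measured TCP pose, the force and the opening at its end, in the units of the state.
- ctrl.get_state(): the state, without advancing time (a new reading comes with each control period).
- ctrl.snapshot(name): name is "scene" or "top"; returns the picture (420x560x3 uint8, blue, green, red); there is no depth.
- ctrl.camera_info(name): a dict with "vfov" (degrees; the focal length in pixels is half the picture's height over the tangent of half this angle, whatever the lens; pixels are square), "cx", "cy" (the principal point, pixels), "distortion" ([k1, k2, p1, p2, k3] as OpenCV has them; the pictures are not rectified), "R" (3x3) and "t" (3): a world point X has camera coordinates R X + t. Camera axes: x right, y down, z forward; pixel columns grow to the right and rows downward; lengths in mm; the calibration is good to about 2 mm. A picture is of the moment at which its call begins. camera_info takes no time and is no camera call.
- ctrl.hand_in(): hands the job in, once; it reports no verdict.
The state is a dict: "time": time; "joint_positions": joint angles; "qd": joint speeds; "tau": joint torques, N m; "ee_pos": TCP position; "tool_rot": TCP orientation; "ft_force": force on the tool from outside, world axes, zero at the start; "torque": the same for the moment, N m; "gripper_width": finger opening in mm.
Only numpy, scipy, OpenCV 4.12 (cv2) and the standard library are available. Lean on these libraries where they do the work, as an engineer would, in place of code of your own. Each camera call takes 0.05 s, during which the arm holds its last target. There are 200 camera calls.

## Working session

There is one attempt and no reset: what is moved stays moved. The work goes in short steps, Python scripts to look and compute and a tool call to move; the robot and the scene stay as the last step left them, time stands still between calls to the robot, and variables do not carry over. Pictures are saved under pics/ and viewed, about 12 in all and at most 16, crops included, and the job is handed in when it is done.

Besides the shell and the picture viewer there is one more tool, called after "Emit:" by a JSON object that holds its "fn" and its "kwargs", one argument or row to a line. arm_command: Moves the arm, as the interface text tells. Its arguments: {"type":"object","properties":{"moves":{"type":"array"}},"required":["moves"]}

```bash
ls; mkdir -p pics; python3 - <<'E'
from cell import ctrl
import cv2
s=ctrl.get_state(); print({k:s[k] for k in('time','ee_pos','tool_rot','gripper_width')}, ctrl.tip_reach)
for n in('scene','top'):
    print(n,ctrl.camera_info(n)); cv2.imwrite(f'pics/{n}0.png',ctrl.snapshot(n))
E
```

```text
pics
{'time': 0.0, 'ee_pos': array([264.56037409, 647.67216674, 235.29242318]), 'tool_rot': array([[ 3.78170245e-01,  9.25735948e-01, -4.69622665e-04],
       [ 9.25735395e-01, -3.78170533e-01, -1.01283491e-03],
       [-1.11521514e-03, -5.17222981e-05, -9.99999377e-01]]), 'gripper_width': 91.12232501589433} 22.0
scene {'vfov': 49.672642423688174, 'cx': 288.4954444498961, 'cy': 210.10713808058438, 'distortion': array([-0.09657885,  0.        ,  0.        ,  0.        ,  0.        ]), 'R': array([[-0.77971713,  0.62610747, -0.00553468],
       [ 0.5303822 ,  0.65575702, -0.53728712],
       [-0.33277007, -0.42186746, -0.84338124]]), 't': array([ 429.62023047, -218.21586457, 1451.97014923])}
top {'vfov': 53.525502426434535, 'cx': 284.88650886051556, 'cy': 206.98450654809514, 'distortion': array([0.00335611, 0.        , 0.        , 0.        , 0.        ]), 'R': array([[-0.11884958, -0.99290037, -0.00486081],
       [-0.97142958,  0.1172896 , -0.20631946],
       [ 0.20542479, -0.01979904, -0.97847261]]), 't': array([  26.93362748,  519.54574428, 1140.21124922])}
```

View pics/top0.png

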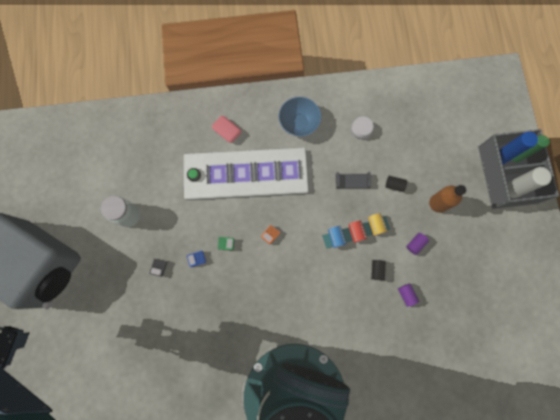

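View pics/scene0.png

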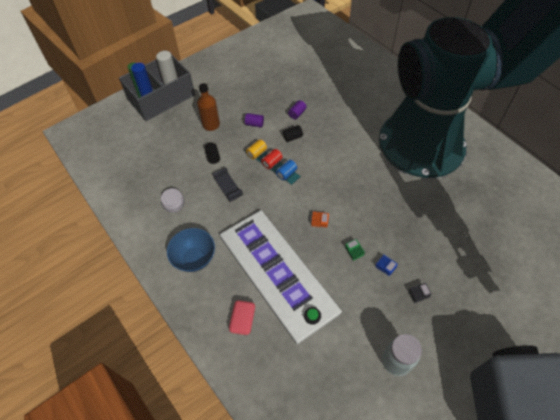

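Top view: slab spans (183–307, 150–198) with button (193,174). Four combs: grey (158,268), blue (197,259), green (227,243), orange (271,235). Rollers on the teal rest: blue (336,236), red (358,231), yellow (378,224); cradle at (352,181). Look-alikes are black (397,183),(378,270) and purple (418,243),(409,295). An enlarged crop will confirm this.

```bash
python3 - <<'E'
import cv2
a=cv2.imread('pics/top0.png')[145:285,140:430]
b=cv2.imread('pics/scene0.png')[95:340,200:440]
cv2.imwrite('pics/c1.png',cv2.resize(a,None,fx=2.7,fy=2.7,interpolation=cv2.INTER_CUBIC))
cv2.imwrite('pics/c2.png',cv2.resize(b,None,fx=2.4,fy=2.4,interpolation=cv2.INTER_CUBIC))
E
```

```text
(no output)
```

View pics/c1.png

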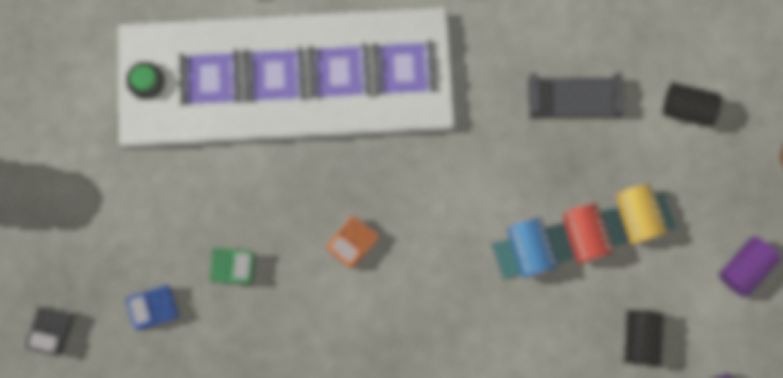

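View pics/c2.png

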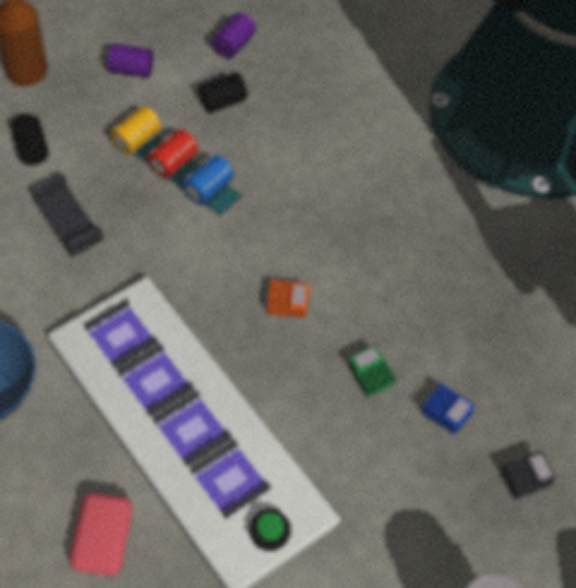

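Confirmed: all four combs are present, the three rollers on the teal rest are blue, red and yellow, and the black and purple cylinders off the rest are look-alikes. Next I'll fit poses from both cameras.

```bash
cat > lib.py <<'E'
import numpy as np, cv2
from scipy.optimize import minimize
from cell import ctrl
U=4
CAM={}
for n in('scene','top'):
    c=ctrl.camera_info(n); f=210/np.tan(np.radians(c['vfov'])/2)
    CAM[n]=(np.array([[f,0,c['cx']],[0,f,c['cy']],[0,0,1.]]),c['distortion'],c['R'],c['t'])
def proj(n,X):
    K,d,R,t=CAM[n]; return cv2.projectPoints(np.float64(X).reshape(-1,1,3),cv2.Rodrigues(R)[0],t,K,d)[0][:,0]
def ray(n,uv,z):
    K,d,R,t=CAM[n]; p=cv2.undistortPoints(np.float64(uv).reshape(-1,1,2),K,d)[:,0]
    D=np.c_[p,np.ones(len(p))]@R; o=-R.T@t
    return o+D*((z-o[2])/D[:,2])[:,None]
def Rz(a): return np.array([[np.cos(a),-np.sin(a),0],[np.sin(a),np.cos(a),0],[0,0,1]])
def box(lx,ly,z0,z1): return np.array([[x,y,z] for x in(-lx/2,lx/2) for y in(-ly/2,ly/2) for z in(z0,z1)])
def cyl(L,r,zc): 
    a=np.linspace(0,2*np.pi,48); return np.vstack([np.c_[0*a+s*L/2,r*np.cos(a),zc+r*np.sin(a)] for s in(-1,1)])
def masks(n,img):
    """upsampled (U) class masks"""
    im=cv2.resize(img,None,fx=U,fy=U,interpolation=cv2.INTER_CUBIC)
    h=cv2.cvtColor(im,cv2.COLOR_BGR2HSV).astype(int); H,S,V=h[...,0],h[...,1],h[...,2]
    sat=S>100
    m={'orange':sat&(H>5)&(H<18)&(V>90),'red':sat&((H<5)|(H>173))&(V>90),'yellow':sat&(H>18)&(H<32)&(V>110),
       'green':sat&(H>48)&(H<80)&(V>50),'blue':sat&(H>95)&(H<125)&(V>70),'dark':V<75,
       'violet':(S>55)&(H>115)&(H<140)&(V>100),'light':V>168}
    return im,{k:v.astype(np.uint8) for k,v in m.items()}
def win(m,c,r):
    w=np.zeros_like(m); x,y=np.int32(np.array(c)*U); r=r*U
    w[y-r:y+r,x-r:x+r]=m[y-r:y+r,x-r:x+r]; return w
def fit(obs,pts,p0,z=0,free_yaw=True):
    """obs: list of (cam,mask); maximise IoU of projected hull"""
    def cost(p):
        yaw=p[2]/30 if free_yaw else p0[2]
        X=pts@Rz(yaw).T+[p[0],p[1],z]; s=0
        for n,m in obs:
            q=(proj(n,X)+.5)*U-.5
            h=cv2.convexHull(np.float32(q)); r=np.zeros_like(m)
            cv2.fillConvexPoly(r,np.int32(np.round(h*16)),1,shift=4)
            s+=1-(r&m).sum()/max(1,(r|m).sum())
        return s
    best=None
    for dy in ([0,.5,1.,1.5,2,2.6] if free_yaw==2 else [0]):
        x0=[p0[0],p0[1],(p0[2]+dy)*30]
        r=minimize(cost,x0,method='Nelder-Mead',options=dict(initial_simplex=[x0,np.add(x0,[6,0,0]),np.add(x0,[0,6,0]),np.add(x0,[0,0,6])],xatol=.05,fatol=1e-4,maxiter=150))
        if best is None or r.fun<best.fun: best=r
    return best.x[0],best.x[1],best.x[2]/30,best.fun
def comb_mask(m,col,c,r=11):
    a=win(m[col],c,r); 
    l=win(m['light'],c,r); k=np.ones((9,9),np.uint8)
    return cv2.morphologyEx(a|l,cv2.MORPH_CLOSE,k)
def grab(tag):
    o={}
    for n in('scene','top'):
        i=ctrl.snapshot(n); cv2.imwrite(f'pics/{n}{tag}.png',i); o[n]=masks(n,i)
    return o
E
cat > m1.py <<'E'
from lib import *
o={n:masks(n,cv2.imread(f'pics/{n}0.png')) for n in('scene','top')}
seed={'orange':((271,235),(320,219)),'green':((227,243),(355,249)),'blue':((197,259),(387,265)),'dark':((158,268),(420,292))}
vis=o['top'][0].copy(); vs=o['scene'][0].copy()
def draw(X,col=(0,255,255)):
    for n,v in(('top',vis),('scene',vs)):
        h=cv2.convexHull(np.float32((proj(n,X)+.5)*U-.5)); cv2.polylines(v,[np.int32(h)],True,col,1)
for k,(t,s) in seed.items():
    mt,ms=comb_mask(o['top'][1],k,t),comb_mask(o['scene'][1],k,s)
    g=ray('top',[t],24)[0]
    P=box(46,36,0,24)
    for obs in([('top',mt)],[('scene',ms)],[('top',mt),('scene',ms)]):
        x,y,a,c=fit(obs,P,[g[0],g[1],0],free_yaw=2); print(k,len(obs),np.round([x,y,np.degrees(a),c],2))
    draw(P@Rz(a).T+[x,y,0])
for k,t,s in(('red',(358,231),(273,158)),('yellow',(378,224),(257,149)),('blue',(336,236),(287,170))):
    mt,ms=win(o['top'][1][k],t,15),win(o['scene'][1][k],s,13); P=cyl(56,20,23); g=ray('top',[t],40)[0]
    for obs in([('top',mt)],[('scene',ms)],[('top',mt),('scene',ms)]):
        x,y,a,c=fit(obs,P,[g[0],g[1],.2],free_yaw=True); print('roller',k,len(obs),np.round([x,y,np.degrees(a),c],2))
    draw(P@Rz(a).T+[x,y,0])
# slab: white+violet+dark inside
for n,c in(('top',(245,174)),('scene',(280,275))):
    m=win(cv2.morphologyEx(o[n][1]['light']|o[n][1]['violet'],cv2.MORPH_CLOSE,np.ones((41,41),np.uint8)),c,70)
    nn,l,st,_=cv2.connectedComponentsWithStats(m); j=1+np.argmax(st[1:,4]); o[n][1]['slab']=(l==j).astype(np.uint8)
P=box(140,370,0,22)+[0,25,0]
g=ray('top',[(255,173)],22)[0]
for obs in(['top'],['scene'],['top','scene']):
    x,y,a,c=fit([(n,o[n][1]['slab']) for n in obs],P,[g[0],g[1],0]); print('slab',obs,np.round([x,y,np.degrees(a),c],2))
draw(P@Rz(a).T+[x,y,0],(0,0,255))
# inner lavender centroids
for n,cs in(('top',[(217,174),(241,172),(266,171),(291,170)]),('scene',[(297,295),(280,273),(265,254),(250,234)])):
    r=[]
    for c in cs:
        m=win(o[n][1]['light']&0|((o[n][0].min(2)>150)).astype(np.uint8),c,4); q=np.argwhere(m)[:,::-1].mean(0) if m.any() else [0,0]
        r.append((np.array(q)+.5)/U-.5)
    w=ray(n,r,22)[:,:2]; d=w[0]-w[3]; print('bays',n,np.round(w,1).tolist(),'yaw',np.degrees(np.arctan2(-d[0],d[1])),np.linalg.norm(d),w.mean(0))
for n,c in(('top',(193,174)),('scene',(313,315))):
    m=win(o[n][1]['green'],c,8); q=(np.argwhere(m)[:,::-1].mean(0)+.5)/U-.5; print('button',n,ray(n,[q],30)[0])
for n,c in(('top',(352,181)),('scene',(227,183))):
    m=win(o[n][1]['dark'],c,20); o[n][1]['cr']=m
P=box(46,102,0,26); g=ray('top',[(352,181)],20)[0]
for obs in(['top'],['scene'],['top','scene']):
    x,y,a,c=fit([(n,o[n][1]['cr']) for n in obs],P,[g[0],g[1],0]); print('cradle',obs,np.round([x,y,np.degrees(a),c],2))
draw(P@Rz(a).T+[x,y,0],(0,0,255))
cv2.imwrite('pics/v1.png',vis[580:1140,560:1640][:, :][::1]); a=cv2.imread('pics/v1.png')
cv2.imwrite('pics/v1.png',cv2.resize(vis[590:1130,600:1580],(800,441),interpolation=cv2.INTER_AREA)); cv2.imwrite('pics/v2.png',cv2.resize(vs[560:1380,800:1760],(702,600),interpolation=cv2.INTER_AREA))
E
python3 m1.py
```

```text
orange 1 [4.5191e+02 1.6770e+01 1.3225e+02 9.0000e-02]
orange 1 [4.5132e+02 1.6540e+01 1.3163e+02 2.0000e-01]
orange 2 [4.5170e+02 1.6530e+01 1.3126e+02 3.0000e-01]
green 1 [438.68 152.89  43.75   0.73]
green 1 [ 4.4433e+02  1.5234e+02 -4.2650e+01  4.4000e-01]
green 2 [444.42 152.37 136.35   1.19]
blue 1 [404.26 229.69 155.27   0.52]
blue 1 [4.0804e+02 2.3757e+02 1.0274e+02 3.4000e-01]
blue 2 [407.92 237.61 104.02   0.87]
dark 1 [395.69 344.36  68.63   0.58]
dark 1 [3.9779e+02 3.4089e+02 6.5330e+01 2.4000e-01]
dark 2 [397.61 341.09  62.06   0.83]
roller red 1 [ 4.2991e+02 -2.3352e+02  1.2990e+01  1.9000e-01]
roller red 1 [ 4.2539e+02 -2.3601e+02  8.1400e+00  1.6000e-01]
roller red 2 [ 4.2793e+02 -2.3553e+02  9.7700e+00  3.7000e-01]
roller yellow 1 [ 4.4297e+02 -2.9440e+02  1.1070e+01  1.0000e-01]
roller yellow 1 [ 4.4027e+02 -2.9679e+02  6.5300e+00  1.7000e-01]
roller yellow 2 [ 4.4200e+02 -2.9584e+02  9.0800e+00  3.0000e-01]
roller blue 1 [ 4.2126e+02 -1.7025e+02  1.7560e+01  3.7000e-01]
roller blue 1 [ 4.1966e+02 -1.7292e+02  6.5800e+00  2.0000e-01]
roller blue 2 [ 419.99 -172.49    6.39    0.59]
slab ['top'] [ 6.4995e+02  4.7370e+01 -3.8300e+00  1.5000e-01]
slab ['scene'] [ 6.3769e+02  4.3370e+01 -4.5000e+00  1.3000e-01]
slab ['top', 'scene'] [ 6.4493e+02  4.6180e+01 -4.0600e+00  2.9000e-01]
bays top [[652.1, 153.8], [649.4, 81.6], [643.9, 9.6], [638.2, -63.3]] yaw -3.6523713301170186 217.4852330051884 [645.87702674  45.43272243]
bays scene [[649.4, 153.4], [645.7, 80.8], [640.9, 9.2], [637.0, -63.2]] yaw -3.2780838924766846 216.9751649636339 [643.2342714   45.06742404]
button top [659.20767641 225.88053279  30.        ]
button scene [652.88135318 221.20590721  30.        ]
cradle ['top'] [ 581.29 -246.69    4.03    0.89]
cradle ['scene'] [ 5.8551e+02 -2.5083e+02 -6.6100e+00  1.3000e-01]
cradle ['top', 'scene'] [ 584.59 -251.25   -6.64    1.02]
```

View pics/v1.png

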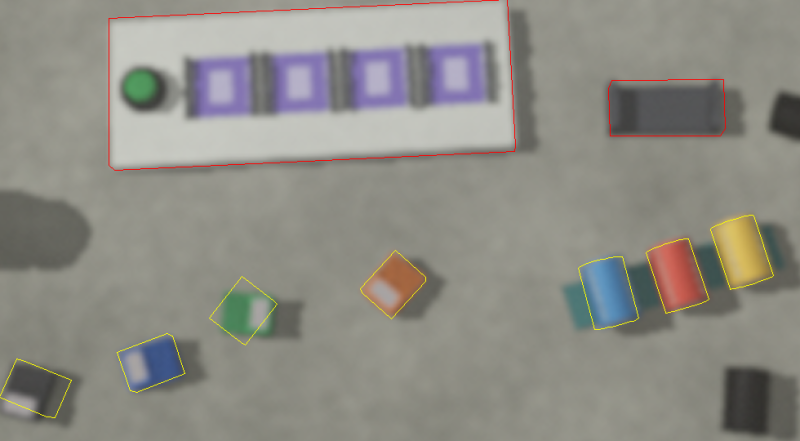

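```bash
python3 - <<'E'
import cv2,numpy as np
for n,cs in(('top',{'green':(227,243),'blue':(197,259),'dark':(158,268),'cr':(352,181)}),('scene',{'green':(355,249),'blue':(387,265),'dark':(420,292)})):
    i=cv2.imread(f'pics/{n}0.png'); h=cv2.cvtColor(i,cv2.COLOR_BGR2HSV)
    for k,(x,y) in cs.items():
        print(n,k)
        w=h[y-9:y+10:2,x-11:x+13:2] if k!='cr' else h[y-12:y+13:3,x-24:x+25:4]
        for r in w: print(' '.join('%3d/%3d/%3d'%tuple(p) for p in r))
E
```

```text
top green
 30/ 18/143  30/ 18/141  30/ 20/140  30/ 16/140  30/ 18/142  27/ 20/142  30/ 18/141  30/ 18/141  27/ 18/142  27/ 18/143  30/ 18/142  27/ 18/142
 30/ 16/140  49/ 29/139  57/ 39/137  57/ 37/137  51/ 35/138  49/ 30/138  45/ 27/134  42/ 24/138  40/ 22/139  30/ 16/140  33/ 20/141  27/ 18/141
 30/ 18/138  59/ 43/132  67/100/128  67/100/130  67/ 96/130  66/ 88/142  66/ 53/148  63/ 45/148  64/ 56/137  47/ 28/126  30/ 17/134  30/ 19/135
 38/ 22/139  61/ 53/135  68/108/130  68/109/129  68/112/128  66/ 77/145  53/ 13/162  38/  6/162  64/ 38/142  58/ 45/102  34/ 20/104  30/ 20/104
 39/ 23/142  65/ 60/135  68/110/130  68/110/130  68/109/129  65/ 60/144  24/  8/164  15/  6/164  65/ 35/137  56/ 40/ 95  26/ 18/ 97  30/ 21/ 98
 38/ 22/142  65/ 68/136  68/111/133  68/110/132  68/111/129  65/ 53/148  23/  6/163  30/  5/162  65/ 44/133  51/ 35/ 94  30/ 19/ 96  30/ 21/ 98
 42/ 24/139  65/ 76/134  68/111/133  68/109/131  67/109/131  65/ 49/151  38/  6/161  50/ 10/160  65/ 56/127  53/ 33/ 93  30/ 21/ 97  30/ 21/ 96
 44/ 24/139  63/ 64/132  66/ 92/130  67/ 98/130  67/107/133  68/ 90/145  66/ 59/14
[... 8312 characters left out ...]
/ 37 165/ 13/ 40 156/ 28/ 46 150/ 11/ 45  90/  6/ 46 132/ 28/ 46 143/ 14/ 72 160/ 12/129 165/ 12/128 165/ 11/ 95  25/ 16/ 93
 17/ 28/ 82  30/ 13/ 40 120/ 13/ 38 165/ 11/ 45 150/ 11/ 46 150/  6/ 45 138/ 28/ 45  90/  6/ 44 158/ 15/ 68 135/ 15/ 69 140/ 13/ 57  35/ 16/ 94
 30/ 20/100  38/ 18/ 57  60/ 16/ 31 135/ 12/ 41 150/ 17/ 45 110/ 17/ 46 126/ 24/ 53 110/ 15/ 51  60/  5/ 48 150/  9/ 60  23/ 13/ 79  14/ 27/103
 23/ 22/104  30/ 18/ 83  75/ 15/ 35  30/  7/ 38  45/ 11/ 48 150/  5/ 49 120/ 14/ 53  36/ 18/ 69  30/ 18/ 86  20/ 23/ 99  17/ 22/105  21/ 24/105
 26/ 20/104  20/ 23/100  25/ 23/ 67 170/ 16/ 48   0/  8/ 65  25/ 19/ 82  25/ 17/ 92  20/ 22/105  21/ 23/109  23/ 19/107  35/ 28/109  23/ 29/107
```

```bash
cat >> lib.py <<'E'
def objmask(n,img,c,r,dark=False):
    im=cv2.resize(cv2.GaussianBlur(img,(3,3),0.7) if n=='scene' else img,None,fx=U,fy=U,interpolation=cv2.INTER_CUBIC).astype(float)
    V=im.max(2); h=cv2.cvtColor(im.astype(np.uint8),cv2.COLOR_BGR2HSV).astype(int); S=h[...,1]; H=h[...,0]
    col=(S>60)&((H<14)|(H>40)) | (S>100)
    if n=='top': m=col|(im[...,0]/V>.967)
    else: m=col|((V>122)&(im[...,0]/V>.95))|((V<53) if dark else False)
    m=cv2.morphologyEx(win(m.astype(np.uint8),c,r),cv2.MORPH_CLOSE,np.ones((9,9),np.uint8)); m=cv2.morphologyEx(m,cv2.MORPH_OPEN,np.ones((9,9),np.uint8))
    nn,l,st,_=cv2.connectedComponentsWithStats(m); j=1+np.argmax(st[1:,4]); return (l==j).astype(np.uint8)
def overlay(name,imgs,Xs,rois):
    for n,i in imgs.items():
        v=cv2.resize(i,None,fx=U,fy=U,interpolation=cv2.INTER_CUBIC)
        for X in Xs: cv2.polylines(v,[np.int32(cv2.convexHull(np.float32((proj(n,X)+.5)*U-.5)))],True,(0,255,255),1)
        x0,y0,x1,y1=rois[n]; v=v[y0*U:y1*U,x0*U:x1*U]; s=min(800/v.shape[1],600/v.shape[0]); cv2.imwrite(f'pics/{name}_{n}.png',cv2.resize(v,None,fx=s,fy=s,interpolation=cv2.INTER_AREA))
def report(lbl,obs,P,g,z=0,fy=True):
    for o in [[x] for x in obs]+([obs] if len(obs)>1 else []):
        x,y,a,c=fit(o,P,g,z,fy); print(lbl,[q[0] for q in o],'%.1f %.1f yaw %.1f cost %.2f'%(x,y,np.degrees(a)%180,c))
    return P@Rz(a).T+[x,y,z]
E
python3 - <<'E'
from lib import *
I={n:cv2.imread(f'pics/{n}0.png') for n in('scene','top')}
seed={'orange':((271,235),(320,219)),'green':((227,243),(355,249)),'blue':((197,259),(387,265)),'grey':((158,268),(421,292))}
Xs=[]
for k,(t,s) in seed.items():
    g=ray('top',[t],24)[0]
    Xs.append(report(k,[('top',objmask('top',I['top'],t,13)),('scene',objmask('scene',I['scene'],s,13,k=='grey'))],box(46,36,0,24),[g[0],g[1],0],fy=2))
g=ray('top',[(352,181)],20)[0]
Xs.append(report('cradle',[('top',objmask('top',I['top'],(352,181),24))],box(46,102,0,26),[g[0],g[1],0]))
overlay('v3',I,Xs,{'top':(140,160,400,290),'scene':(200,150,440,310)})
E
```

```text
orange ['top'] 452.1 16.6 yaw 136.2 cost 0.08
orange ['scene'] 451.7 17.3 yaw 141.1 cost 0.14
orange ['top', 'scene'] 451.7 16.6 yaw 131.0 cost 0.24
green ['top'] 439.0 149.4 yaw 63.3 cost 0.31
green ['scene'] 440.4 149.4 yaw 70.9 cost 0.19
green ['top', 'scene'] 439.7 148.9 yaw 71.2 cost 0.50
blue ['top'] 407.7 238.0 yaw 104.0 cost 0.17
blue ['scene'] 406.3 236.9 yaw 98.5 cost 0.08
blue ['top', 'scene'] 406.5 236.8 yaw 99.3 cost 0.26
grey ['top'] 396.7 349.2 yaw 156.9 cost 0.28
grey ['scene'] 395.3 344.1 yaw 178.6 cost 0.33
grey ['top', 'scene'] 395.5 347.2 yaw 164.5 cost 0.63
cradle ['top'] 585.2 -247.5 yaw 176.9 cost 0.21
```

View pics/v3_top.png

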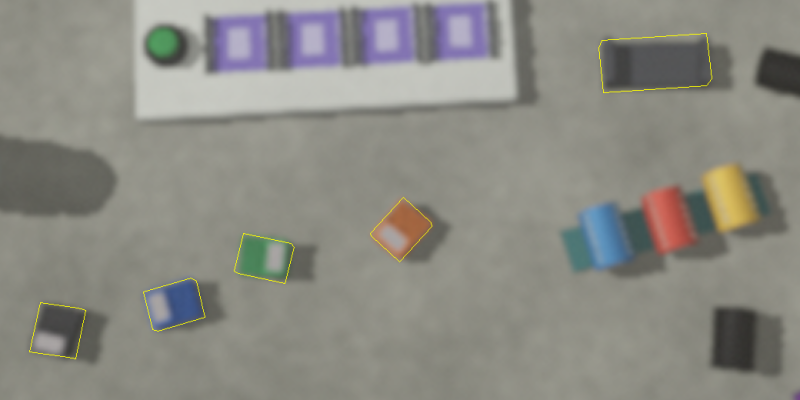

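```bash
cat >> lib.py <<'E'
def fit(obs,pts,p0,z=0,free_yaw=True):
    def cost(p):
        X=pts@Rz(p[2]/30).T+[p[0],p[1],z]; s=0
        for n,m,x0,y0 in crops:
            q=(proj(n,X)+.5)*U-.5-[x0,y0]
            r=np.zeros(m.shape,np.uint8); cv2.fillConvexPoly(r,np.int32(np.round(cv2.convexHull(np.float32(q))*16)),1,shift=4)
            s+=1-(r&m).sum()/max(1,(r|m).sum())
        return s
    crops=[]
    for n,m in obs:
        yy,xx=np.nonzero(m); x0,y0=xx.min()-60,yy.min()-60; crops.append((n,m[y0:yy.max()+60,x0:xx.max()+60],x0,y0))
    best=None
    for dy in (np.arange(0,np.pi,np.pi/12) if free_yaw==2 else [-.1,0,.1]):
        x0=np.array([p0[0],p0[1],(p0[2]+dy)*30])
        r=minimize(cost,x0,method='Nelder-Mead',options=dict(initial_simplex=[x0+[-2,-2,-2],x0+[4,0,0],x0+[0,4,0],x0+[0,0,4]],xatol=.05,fatol=1e-4,maxiter=200))
        if best is None or r.fun<best.fun: best=r
    return best.x[0],best.x[1],best.x[2]/30,best.fun
E
python3 - <<'E'
from lib import *
I={n:cv2.imread(f'pics/{n}0.png') for n in('scene','top')}
seed={'orange':((271,235),(320,219)),'green':((227,243),(355,249)),'blue':((197,259),(387,265)),'grey':((158,268),(421,292))}
tiles=[]
for k,(t,s) in seed.items():
    g=ray('top',[t],24)[0]
    M=[('top',objmask('top',I['top'],t,13)),('scene',objmask('scene',I['scene'],s,13,k=='grey'))]
    X=report(k,M,box(46,36,0,24),[g[0],g[1],0],fy=2)
    for (n,m),c in zip(M,(t,s)):
        v=cv2.resize(I[n],None,fx=U,fy=U,interpolation=cv2.INTER_CUBIC)
        cs,_=cv2.findContours(m,0,2); cv2.drawContours(v,cs,-1,(255,0,255),1)
        cv2.polylines(v,[np.int32(cv2.convexHull(np.float32((proj(n,X)+.5)*U-.5)))],True,(0,255,255),1)
        x,y=np.array(c)*U; tiles.append(cv2.resize(v[y-56:y+56,x-56:x+56],(196,196)))
cv2.imwrite('pics/v4.png',np.vstack([np.hstack(tiles[0::2]),np.hstack(tiles[1::2])]))
g=ray('top',[(352,181)],20)[0]
report('cradle',[('top',objmask('top',I['top'],(352,181),24))],box(46,102,0,26),[g[0],g[1],0])
E
```

```text
orange ['top'] 452.1 16.7 yaw 134.8 cost 0.08
orange ['scene'] 450.5 16.1 yaw 126.9 cost 0.14
orange ['top', 'scene'] 452.2 16.7 yaw 137.6 cost 0.24
green ['top'] 439.7 148.9 yaw 66.0 cost 0.31
green ['scene'] 440.3 149.4 yaw 71.2 cost 0.18
green ['top', 'scene'] 439.7 148.9 yaw 71.2 cost 0.50
blue ['top'] 407.4 238.6 yaw 105.2 cost 0.17
blue ['scene'] 406.0 236.8 yaw 98.7 cost 0.08
blue ['top', 'scene'] 406.2 236.9 yaw 99.3 cost 0.26
grey ['top'] 396.1 347.9 yaw 159.3 cost 0.27
grey ['scene'] 396.1 343.9 yaw 176.6 cost 0.33
grey ['top', 'scene'] 395.5 346.9 yaw 164.2 cost 0.63
cradle ['top'] 585.0 -249.7 yaw 173.2 cost 0.21
```

View pics/v4.png

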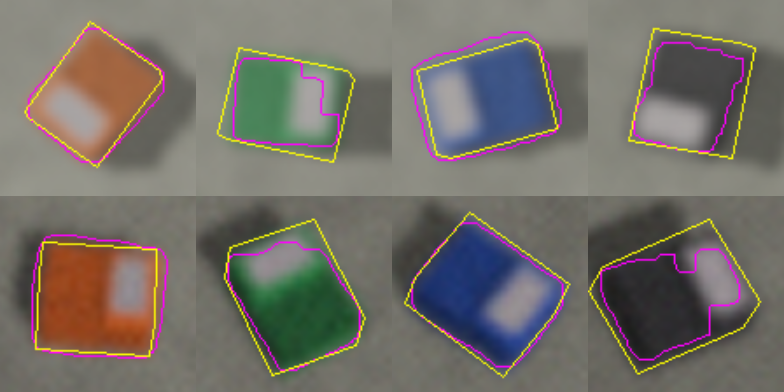

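```bash
cat >> lib.py <<'E'
def objmask(n,img,c,r,k='orange'):
    im=cv2.resize(cv2.GaussianBlur(img,(3,3),0.7) if n=='scene' else img,None,fx=U,fy=U,interpolation=cv2.INTER_CUBIC).astype(float)
    V=im.max(2); h=cv2.cvtColor(im.astype(np.uint8),cv2.COLOR_BGR2HSV).astype(int); S=h[...,1]; H=h[...,0]; b=im[...,0]/V
    T=n=='top'
    light=(V>(150 if T else 126))&(b>.95)
    m={'orange':(S>60)&(H<16),'green':(S>(46 if T else 65))&(H>44)&(H<85),'blue':(S>(58 if T else 75))&(H>90)&(H<130),'grey':(b>.956)&(V<150) if T else (V<54),
       'red':(S>80)&((H<8)|(H>172)),'yellow':(S>90)&(H>15)&(H<35),'rblue':(S>70)&(H>100)&(H<125),'cradle':(b>.956)}[k]
    if k in('orange','green','blue','grey'): m=m|light
    m=cv2.morphologyEx(win(m.astype(np.uint8),c,r),cv2.MORPH_CLOSE,np.ones((13,13),np.uint8)); m=cv2.morphologyEx(m,cv2.MORPH_OPEN,np.ones((9,9),np.uint8))
    nn,l,st,_=cv2.connectedComponentsWithStats(m); j=1+np.argmax(st[1:,4]); return (l==j).astype(np.uint8)
def combs(I,seed,z=0,name='v'):
    tiles=[]
    for k,(t,s) in seed.items():
        g=ray('top',[t],z+24)[0]
        M=[('top',objmask('top',I['top'],t,13,k)),('scene',objmask('scene',I['scene'],s,13,k))]
        X=report(k,M,box(46,36,0,24),[g[0],g[1],0],z,fy=2)
        for (n,m),c in zip(M,(t,s)):
            v=cv2.resize(I[n],None,fx=U,fy=U,interpolation=cv2.INTER_CUBIC)
            cs,_=cv2.findContours(m,0,2); cv2.drawContours(v,cs,-1,(255,0,255),1)
            cv2.polylines(v,[np.int32(cv2.convexHull(np.float32((proj(n,X)+.5)*U-.5)))],True,(0,255,255),1)
            x,y=np.int32(np.array(c)*U); tiles.append(cv2.resize(v[y-56:y+56,x-56:x+56],(196,196)))
    cv2.imwrite(f'pics/{name}.png',np.vstack([np.hstack(tiles[0::2]),np.hstack(tiles[1::2])]))
def go(x,y,yaw,z=None):
    """tool shift/turn from here to world x,y with jaw axis along yaw (deg, mod 180)"""
    s=ctrl.get_state(); R=s['tool_rot']; p=s['ee_pos']; cur=np.degrees(np.arctan2(R[1,0],R[0,0]))
    d=(yaw-cur+90)%180-90; L=R.T@(np.array([x,y,p[2] if z is None else z])-p)
    # turn about tool z (down): world yaw change = -rz
    rv=-np.radians(d); up=R[:,2]; tilt=R.T@np.cross(up,[0,0,-1])
    print('t %.2f ee %s jawyaw %.1f j6 %.0f w %.1f F %s'%(s['time'],np.round(p,1),cur,s['joint_positions'][5],s['gripper_width'],np.round(s['ft_force'],1)),'| shift tx ty tz',np.round(L,1),'rz %.3f'%rv,'tilt',np.round(tilt,3))
E
python3 - <<'E'
from lib import *
I={n:cv2.imread(f'pics/{n}0.png') for n in('scene','top')}
seed={'orange':((271,235),(320,219)),'green':((227,243),(355,249)),'blue':((197,259),(387,265)),'grey':((158,268),(421,292))}
combs(I,seed,0,'v5')
g=ray('top',[(352,181)],20)[0]
report('cradle',[('top',objmask('top',I['top'],(352,181),24,'cradle'))],box(46,102,0,26),[g[0],g[1],0])
for k,t,s in(('red',(358,231),(273,158)),('yellow',(378,224),(257,149)),('rblue',(336,236),(287,170))):
    g=ray('top',[t],40)[0]; report(k,[('top',objmask('top',I['top'],t,14,k)),('scene',objmask('scene',I['scene'],s,13,k))],cyl(56,20,23),[g[0],g[1],.17])
go(396,346,165)
E
```

```text
orange ['top'] 452.0 16.6 yaw 134.9 cost 0.08
orange ['scene'] 451.5 16.3 yaw 141.1 cost 0.15
orange ['top', 'scene'] 451.6 16.6 yaw 133.6 cost 0.24
green ['top'] 440.8 147.9 yaw 74.0 cost 0.13
green ['scene'] 440.2 149.6 yaw 69.5 cost 0.20
green ['top', 'scene'] 441.5 149.2 yaw 75.6 cost 0.34
blue ['top'] 407.4 237.7 yaw 97.3 cost 0.10
blue ['scene'] 406.1 236.9 yaw 99.0 cost 0.10
blue ['top', 'scene'] 407.1 237.3 yaw 99.7 cost 0.21
grey ['top'] 394.7 348.5 yaw 159.5 cost 0.20
grey ['scene'] 395.6 344.7 yaw 169.9 cost 0.30
grey ['top', 'scene'] 395.4 348.3 yaw 162.9 cost 0.52
cradle ['top'] 586.6 -249.1 yaw 173.0 cost 0.15
red ['top'] 429.8 -234.6 yaw 9.7 cost 0.06
red ['scene'] 426.8 -235.9 yaw 7.5 cost 0.09
red ['top', 'scene'] 428.3 -235.1 yaw 9.2 cost 0.20
yellow ['top'] 443.0 -294.6 yaw 10.8 cost 0.06
yellow ['scene'] 440.6 -297.4 yaw 8.0 cost 0.10
yellow ['top', 'scene'] 442.3 -295.9 yaw 7.4 cost 0.21
rblue ['top'] 420.8 -172.1 yaw 13.8 cost 0.16
rblue ['scene'] 419.5 -174.3 yaw 6.7 cost 0.13
rblue ['top', 'scene'] 419.8 -173.9 yaw 7.1 cost 0.31
t 0.10 ee [264.6 647.7 235.3] jawyaw 67.8 j6 -2 w 90.9 F [-0.1 -0.6  0.3] | shift tx ty tz [-2.296e+02  2.358e+02  2.000e-01] rz 1.445 tilt [-0.     0.001 -0.   ]
```

View pics/v5.png

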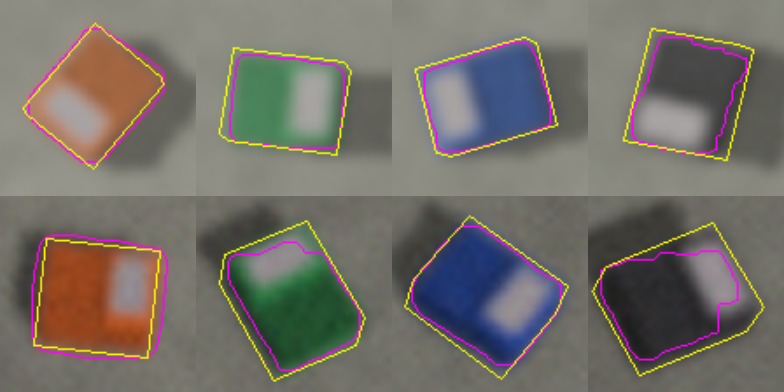

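Emit:
{"fn": "arm_command", "kwargs": {
  "moves": [
    {"tx": -38, "ty": 39, "tz": 0, "rx": 0, "ry": 0, "rz": 0, "fingers": 0},
    {"tx": -38, "ty": 39, "tz": 0, "rx": 0, "ry": 0, "rz": 0, "fingers": 0},
    {"tx": -38, "ty": 39, "tz": 0, "rx": 0, "ry": 0, "rz": 0, "fingers": 0},
    {"tx": -38, "ty": 39, "tz": 0, "rx": 0, "ry": 0, "rz": 0, "fingers": 0},
    {"tx": -38, "ty": 39, "tz": 0, "rx": 0, "ry": 0, "rz": 0, "fingers": 0},
    {"tx": -38, "ty": 39, "tz": 0, "rx": 0, "ry": 0, "rz": 0, "fingers": 0},
    {"tx": 0, "ty": 0, "tz": 0, "rx": 0, "ry": 0, "rz": 0.18, "fingers": 0},
    {"tx": 0, "ty": 0, "tz": 0, "rx": 0, "ry": 0, "rz": 0.18, "fingers": 0}
  ]
}}

```text
time: 1.1
ee_pos: [397.5, 337.9, 233.6]
tool_rot: [[0.685, 0.728, -0.002], [0.728, -0.685, -0.003], [-0.003, 0.001, -1.0]]
ft_force: [0.5, -0.2, -0.2]
gripper_width: 91.3
```

```bash
python3 -c "
from lib import *
go(395.2,347,163,120)"
```

```text
t 1.10 ee [397.5 337.9 233.6] jawyaw 46.7 j6 -9 w 91.3 F [ 0.5 -0.2 -0.2] | shift tx ty tz [  5.4  -8.  113.6] rz 1.113 tilt [ 0.001  0.003 -0.   ]
```

```bash
cat >> lib.py <<'E'
def plan(*wps):
    """wps: (x,y,z,yaw,fingers,rows): print rows tx,ty,tz,rz,f; speed check 60mm / .18rad per row"""
    s=ctrl.get_state(); R=s['tool_rot']; p=s['ee_pos'].copy(); yaw=np.degrees(np.arctan2(R[1,0],R[0,0]))
    print('t %.2f ee %s jaw %.1f j6 %.0f w %.1f F %s'%(s['time'],np.round(p,1),yaw,s['joint_positions'][5],s['gripper_width'],np.round(s['ft_force'],1)))
    i=0
    for x,y,z,w,f,n in wps:
        d=(w-yaw+90)%180-90; D=np.array([x,y,z])-p
        if max(np.linalg.norm(D)/60,abs(d)/10.3)>n+.01: print('TOO FAST',np.linalg.norm(D)/60,abs(d)/10.3)
        for _ in range(n):
            a=np.radians(yaw); ex=np.array([np.cos(a),np.sin(a),0]); ey=np.array([np.sin(a),-np.cos(a),0]); q=D/n
            print(f'{i//8}.{i%8} tx {q@ex:.1f} ty {q@ey:.1f} tz {-q[2]:.1f} rz {-np.radians(d/n):.3f} f {f}'); i+=1; yaw+=d/n
        p=np.array([x,y,z],float)
    if i%8: print('pad',8-i%8)
E
python3 -c "
from lib import *
plan((395.2,347,110,163,0,7),(395.2,347,60,163,0,1),(395.2,347,26,163,0,2),(395.2,347,26,163,1,6))"
```

```text
t 1.10 ee [397.5 337.9 233.6] jaw 46.7 j6 -9 w 91.3 F [ 0.5 -0.2 -0.2]
0.0 tx 0.7 ty -1.1 tz 17.7 rz 0.159 f 0
0.1 tx 0.5 ty -1.2 tz 17.7 rz 0.159 f 0
0.2 tx 0.3 ty -1.3 tz 17.7 rz 0.159 f 0
0.3 tx 0.1 ty -1.3 tz 17.7 rz 0.159 f 0
0.4 tx -0.1 ty -1.3 tz 17.7 rz 0.159 f 0
0.5 tx -0.3 ty -1.3 tz 17.7 rz 0.159 f 0
0.6 tx -0.5 ty -1.2 tz 17.7 rz 0.159 f 0
0.7 tx 0.0 ty 0.0 tz 50.0 rz -0.000 f 0
1.0 tx 0.0 ty 0.0 tz 17.0 rz -0.000 f 0
1.1 tx 0.0 ty 0.0 tz 17.0 rz -0.000 f 0
1.2 tx 0.0 ty 0.0 tz -0.0 rz -0.000 f 1
1.3 tx 0.0 ty 0.0 tz -0.0 rz -0.000 f 1
1.4 tx 0.0 ty 0.0 tz -0.0 rz -0.000 f 1
1.5 tx 0.0 ty 0.0 tz -0.0 rz -0.000 f 1
1.6 tx 0.0 ty 0.0 tz -0.0 rz -0.000 f 1
1.7 tx 0.0 ty 0.0 tz -0.0 rz -0.000 f 1
```

Emit:
{"fn": "arm_command", "kwargs": {
  "moves": [
    {"tx": 0.7, "ty": -1.1, "tz": 18, "rx": 0, "ry": 0, "rz": 0.16, "fingers": 0},
    {"tx": 0.5, "ty": -1.2, "tz": 18, "rx": 0, "ry": 0, "rz": 0.16, "fingers": 0},
    {"tx": 0.3, "ty": -1.3, "tz": 18, "rx": 0, "ry": 0, "rz": 0.16, "fingers": 0},
    {"tx": 0.1, "ty": -1.3, "tz": 18, "rx": 0, "ry": 0, "rz": 0.16, "fingers": 0},
    {"tx": -0.1, "ty": -1.3, "tz": 18, "rx": 0, "ry": 0, "rz": 0.16, "fingers": 0},
    {"tx": -0.3, "ty": -1.3, "tz": 18, "rx": 0, "ry": 0, "rz": 0.16, "fingers": 0},
    {"tx": -0.5, "ty": -1.2, "tz": 18, "rx": 0, "ry": 0, "rz": 0.16, "fingers": 0},
    {"tx": 0, "ty": 0, "tz": 50, "rx": 0, "ry": 0, "rz": 0, "fingers": 0}
  ]
}}

```text
time: 2.1
ee_pos: [396.4, 347.1, 54.8]
tool_rot: [[0.941, -0.339, 0.002], [-0.339, -0.941, 0.0], [0.002, -0.001, -1.0]]
ft_force: [0.0, 0.3, -0.3]
gripper_width: 91.1
```

```bash
python3 -c "
from lib import *
go(395.2,347,163,26)"
```

```text
t 2.10 ee [396.4 347.1  54.8] jawyaw -19.8 j6 59 w 91.1 F [ 0.   0.3 -0.3] | shift tx ty tz [-1.2  0.5 28.8] rz -0.050 tilt [-0.001 -0.002 -0.   ]
```

Emit:
{"fn": "arm_command", "kwargs": {
  "moves": [
    {"tx": -1.2, "ty": 0.5, "tz": 15, "rx": 0, "ry": 0, "rz": -0.05, "fingers": 0},
    {"tx": 0, "ty": 0, "tz": 14, "rx": 0, "ry": 0, "rz": 0, "fingers": 0},
    {"tx": 0, "ty": 0, "tz": 0, "rx": 0, "ry": 0, "rz": 0, "fingers": 1},
    {"tx": 0, "ty": 0, "tz": 0, "rx": 0, "ry": 0, "rz": 0, "fingers": 1},
    {"tx": 0, "ty": 0, "tz": 0, "rx": 0, "ry": 0, "rz": 0, "fingers": 1},
    {"tx": 0, "ty": 0, "tz": 0, "rx": 0, "ry": 0, "rz": 0, "fingers": 1},
    {"tx": 0, "ty": 0, "tz": 0, "rx": 0, "ry": 0, "rz": 0, "fingers": 1},
    {"tx": 0, "ty": 0, "tz": 0, "rx": 0, "ry": 0, "rz": 0, "fingers": 1}
  ]
}}

```text
time: 3.1
ee_pos: [394.3, 346.2, 22.4]
tool_rot: [[0.956, -0.295, -0.0], [-0.295, -0.956, -0.002], [0.0, 0.002, -1.0]]
ft_force: [-0.2, -0.8, -0.8]
gripper_width: 46.7
```

```bash
python3 -c "
from lib import *
plan((395.2,347,90,163,1,2),(651,153.3,90,176.3,1,6),(651,153.3,60,176.3,1,2))"
```

```text
t 3.10 ee [394.3 346.2  22.4] jaw -17.1 j6 56 w 46.7 F [-0.2 -0.8 -0.8]
0.0 tx 0.3 ty -0.5 tz -33.8 rz -0.001 f 1
0.1 tx 0.3 ty -0.5 tz -33.8 rz -0.001 f 1
0.2 tx 50.2 ty 18.4 tz -0.0 rz -0.039 f 1
0.3 tx 49.5 ty 20.3 tz -0.0 rz -0.039 f 1
0.4 tx 48.6 ty 22.2 tz -0.0 rz -0.039 f 1
0.5 tx 47.7 ty 24.1 tz -0.0 rz -0.039 f 1
0.6 tx 46.8 ty 25.9 tz -0.0 rz -0.039 f 1
0.7 tx 45.7 ty 27.7 tz -0.0 rz -0.039 f 1
1.0 tx 0.0 ty 0.0 tz 15.0 rz -0.000 f 1
1.1 tx 0.0 ty 0.0 tz 15.0 rz -0.000 f 1
pad 6
```

Emit:
{"fn": "arm_command", "kwargs": {
  "moves": [
    {"tx": 0.3, "ty": -0.5, "tz": -35, "rx": 0, "ry": 0, "rz": 0, "fingers": 1},
    {"tx": 0.3, "ty": -0.5, "tz": -35, "rx": 0, "ry": 0, "rz": 0, "fingers": 1},
    {"tx": 50.2, "ty": 18.4, "tz": 0, "rx": 0, "ry": 0, "rz": -0.039, "fingers": 1},
    {"tx": 49.5, "ty": 20.3, "tz": 0, "rx": 0, "ry": 0, "rz": -0.039, "fingers": 1},
    {"tx": 48.6, "ty": 22.2, "tz": 0, "rx": 0, "ry": 0, "rz": -0.039, "fingers": 1},
    {"tx": 47.7, "ty": 24.1, "tz": 0, "rx": 0, "ry": 0, "rz": -0.039, "fingers": 1},
    {"tx": 46.8, "ty": 25.9, "tz": 0, "rx": 0, "ry": 0, "rz": -0.039, "fingers": 1},
    {"tx": 45.7, "ty": 27.7, "tz": 0, "rx": 0, "ry": 0, "rz": -0.039, "fingers": 1}
  ]
}}

```text
time: 4.1
ee_pos: [656.8, 149.8, 95.3]
tool_rot: [[0.999, -0.053, -0.0], [-0.053, -0.999, -0.002], [-0.0, 0.002, -1.0]]
ft_force: [0.1, 0.6, -0.7]
gripper_width: 46.7
```

```bash
python3 -c "
from lib import *
go(651,153.3,176.3,46)"
```

```text
t 4.10 ee [656.8 149.8  95.3] jawyaw -3.0 j6 14 w 46.7 F [ 0.1  0.6 -0.7] | shift tx ty tz [-6.  -3.2 49.3] rz 0.012 tilt [0.002 0.    0.   ]
```

Emit:
{"fn": "arm_command", "kwargs": {
  "moves": [
    {"tx": -4, "ty": -2, "tz": 0, "rx": 0, "ry": 0, "rz": 0.012, "fingers": 1},
    {"tx": -2, "ty": -1.2, "tz": 10, "rx": 0.002, "ry": 0, "rz": 0, "fingers": 1},
    {"tx": 0, "ty": 0, "tz": 12, "rx": 0, "ry": 0, "rz": 0, "fingers": 1},
    {"tx": 0, "ty": 0, "tz": 10, "rx": 0, "ry": 0, "rz": 0, "fingers": 1},
    {"tx": 0, "ty": 0, "tz": 5, "rx": 0, "ry": 0, "rz": 0, "fingers": 1},
    {"tx": 0, "ty": 0, "tz": 0, "rx": 0, "ry": 0, "rz": 0, "fingers": 1},
    {"tx": 0, "ty": 0, "tz": 0, "rx": 0, "ry": 0, "rz": 0, "fingers": 1},
    {"tx": 0, "ty": 0, "tz": 0, "rx": 0, "ry": 0, "rz": 0, "fingers": 1}
  ]
}}

```text
time: 5.1
ee_pos: [650.6, 153.1, 54.8]
tool_rot: [[0.998, -0.065, -0.001], [-0.065, -0.998, -0.0], [-0.001, 0.0, -1.0]]
ft_force: [0.1, -0.3, -0.6]
gripper_width: 46.8
```

```bash
python3 -c "
from lib import *
go(651,153.3,176.3,45.5)"
```

```text
t 5.10 ee [650.6 153.1  54.8] jawyaw -3.8 j6 15 w 46.8 F [ 0.1 -0.3 -0.6] | shift tx ty tz [ 0.4 -0.2  9.3] rz -0.001 tilt [ 0.     0.001 -0.   ]
```

Emit:
{"fn": "arm_command", "kwargs": {
  "moves": [
    {"tx": 0.4, "ty": -0.2, "tz": 5, "rx": 0, "ry": 0, "rz": 0, "fingers": 1},
    {"tx": 0, "ty": 0, "tz": 3, "rx": 0, "ry": 0, "rz": 0, "fingers": 1},
    {"tx": 0, "ty": 0, "tz": 1, "rx": 0, "ry": 0, "rz": 0, "fingers": 1},
    {"tx": 0, "ty": 0, "tz": 0, "rx": 0, "ry": 0, "rz": 0, "fingers": 0},
    {"tx": 0, "ty": 0, "tz": 0, "rx": 0, "ry": 0, "rz": 0, "fingers": 0},
    {"tx": 0, "ty": 0, "tz": 0, "rx": 0, "ry": 0, "rz": 0, "fingers": 0},
    {"tx": 0, "ty": 0, "tz": -25, "rx": 0, "ry": 0, "rz": 0, "fingers": 0},
    {"tx": 0, "ty": 0, "tz": -40, "rx": 0, "ry": 0, "rz": 0, "fingers": 0}
  ]
}}

```text
time: 6.1
ee_pos: [649.6, 152.9, 109.2]
tool_rot: [[0.998, -0.066, -0.005], [-0.066, -0.998, -0.001], [-0.005, 0.001, -1.0]]
ft_force: [0.8, 0.7, 0.1]
gripper_width: 91.0
```

```bash
python3 -c "
from lib import *
I={n:ctrl.snapshot(n) for n in('top','scene')}
for n in I: cv2.imwrite(f'pics/{n}1.png',I[n])
seed={'blue':((197,259),(387,265)),'green':((227,243),(355,249)),'orange':((271,235),(320,219))}
combs(I,seed,0,'v6')
plan((406.8,237.3,100,98,0,8),(406.8,237.3,60,98,0,1))"
```

```text
Traceback (most recent call last):
  File "lib.py", line 105, in combs
    M=[('top',objmask('top',I['top'],t,13,k)),('scene',objmask('scene',I['scene'],s,13,k))]
              ~~~~~~~^^^^^^^^^^^^^^^^^^^^^^^
  File "lib.py", line 100, in objmask
    nn,l,st,_=cv2.connectedComponentsWithStats(m); j=1+np.argmax(st[1:,4]); return (l==j).astype(np.uint8)
                                                       ~~~~~~~~~^^^^^^^^^^
ValueError: attempt to get argmax of an empty sequence
```

```bash
sed -i 's/j=1+np.argmax(st\[1:,4\]); return/j=1+np.argmax(st[1:,4]) if nn>1 else -1; return/' lib.py
sed -i "s/        X=report(k,M,box(46,36,0,24)/        M=[q for q in M if q[1].sum()>1500]; print(k,[int(q[1].sum()) for q in M])\n        if not M: continue\n&/" lib.py
sed -i 's/^    cv2.imwrite(f.pics\/{name}.png.,np.vstack.*$/    if tiles: cv2.imwrite(f"pics\/{name}.png",np.hstack(tiles))/' lib.py
python3 -c "
from lib import *
I={n:cv2.imread(f'pics/{n}1.png') for n in('top','scene')}
seed={'blue':((197,259),(387,265)),'green':((227,243),(355,249)),'orange':((271,235),(320,219))}
combs(I,seed,0,'v6')
plan((406.8,237.3,100,98,0,8),(406.8,237.3,60,98,0,1))"
```

```text
blue [4566]
blue ['scene'] 405.9 236.9 yaw 100.3 cost 0.07
green [3771]
green ['scene'] 441.0 149.4 yaw 72.1 cost 0.19
orange [3527]
orange ['top'] 452.7 14.8 yaw 128.7 cost 0.12
t 6.20 ee [652.6 153.5 113.5] jaw -3.8 j6 15 w 90.8 F [-0.3  1.4  0.6]
0.0 tx -31.3 ty -8.4 tz 1.7 rz 0.171 f 0
0.1 tx -32.3 ty -3.0 tz 1.7 rz 0.171 f 0
0.2 tx -32.4 ty 2.5 tz 1.7 rz 0.171 f 0
0.3 tx -31.5 ty 8.0 tz 1.7 rz 0.171 f 0
0.4 tx -29.6 ty 13.2 tz 1.7 rz 0.171 f 0
0.5 tx -27.0 ty 18.1 tz 1.7 rz 0.171 f 0
0.6 tx -23.5 ty 22.4 tz 1.7 rz 0.171 f 0
0.7 tx -19.4 ty 26.1 tz 1.7 rz 0.171 f 0
1.0 tx 0.0 ty 0.0 tz 40.0 rz -0.000 f 0
pad 7
```

View pics/scene1.png

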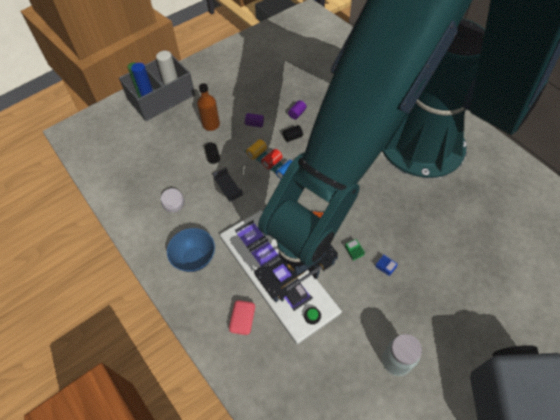

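Scene view shows the grey comb seated in the bay nearest the button (295,294), with the arm raised above it. Green (355,249) and blue (387,265) are unmoved. Blue is next.

Emit:
{"fn": "arm_command", "kwargs": {
  "moves": [
    {"tx": -31.3, "ty": -8.4, "tz": 2, "rx": 0, "ry": 0, "rz": 0.17, "fingers": 0},
    {"tx": -32.3, "ty": -3, "tz": 2, "rx": 0, "ry": 0, "rz": 0.17, "fingers": 0},
    {"tx": -32.4, "ty": 2.5, "tz": 2, "rx": 0, "ry": 0, "rz": 0.17, "fingers": 0},
    {"tx": -31.5, "ty": 8, "tz": 2, "rx": 0, "ry": 0, "rz": 0.17, "fingers": 0},
    {"tx": -29.6, "ty": 13.2, "tz": 2, "rx": 0, "ry": 0, "rz": 0.17, "fingers": 0},
    {"tx": -27, "ty": 18.1, "tz": 2, "rx": 0, "ry": 0, "rz": 0.17, "fingers": 0},
    {"tx": -23.5, "ty": 22.4, "tz": 2, "rx": 0, "ry": 0, "rz": 0.17, "fingers": 0},
    {"tx": -19.4, "ty": 26.1, "tz": 2, "rx": 0, "ry": 0, "rz": 0.17, "fingers": 0}
  ]
}}

```text
time: 7.2
ee_pos: [402.4, 242.7, 95.3]
tool_rot: [[0.099, -0.995, 0.005], [-0.995, -0.099, 0.001], [-0.001, -0.005, -1.0]]
ft_force: [0.8, 0.0, -0.1]
gripper_width: 90.9
```

```bash
python3 -c "
from lib import *
go(406.6,237.2,98.5,28)"
```

```text
t 7.20 ee [402.4 242.7  95.3] jawyaw -84.3 j6 113 w 90.9 F [ 0.8  0.  -0.1] | shift tx ty tz [ 6.  -3.2 67.3] rz -0.049 tilt [-0.005  0.001  0.   ]
```

Emit:
{"fn": "arm_command", "kwargs": {
  "moves": [
    {"tx": 6, "ty": -3.2, "tz": 0, "rx": -0.005, "ry": 0, "rz": -0.049, "fingers": 0},
    {"tx": 0, "ty": 0, "tz": 25, "rx": 0, "ry": 0, "rz": 0, "fingers": 0},
    {"tx": 0, "ty": 0, "tz": 22, "rx": 0, "ry": 0, "rz": 0, "fingers": 0},
    {"tx": 0, "ty": 0, "tz": 11, "rx": 0, "ry": 0, "rz": 0, "fingers": 0},
    {"tx": 0, "ty": 0, "tz": 5, "rx": 0, "ry": 0, "rz": 0, "fingers": 0},
    {"tx": 0, "ty": 0, "tz": 0, "rx": 0, "ry": 0, "rz": 0, "fingers": 0},
    {"tx": 0, "ty": 0, "tz": 0, "rx": 0, "ry": 0, "rz": 0, "fingers": 0.4},
    {"tx": 0, "ty": 0, "tz": 0, "rx": 0, "ry": 0, "rz": 0, "fingers": 0.4}
  ]
}}

```text
time: 8.2
ee_pos: [404.9, 238.0, 31.2]
tool_rot: [[0.147, -0.989, 0.002], [-0.989, -0.147, 0.002], [-0.001, -0.002, -1.0]]
ft_force: [0.1, -0.8, 0.3]
gripper_width: 74.2
```

```bash
python3 -c "
from lib import *
go(406.6,237.2,98.5,26)"
```

```text
t 8.20 ee [404.9 238.   31.2] jawyaw -81.5 j6 109 w 74.2 F [ 0.1 -0.8  0.3] | shift tx ty tz [ 1.1 -1.6  5.2] rz -0.001 tilt [-0.002  0.001 -0.   ]
```

Emit:
{"fn": "arm_command", "kwargs": {
  "moves": [
    {"tx": 1.1, "ty": -1.6, "tz": 4.5, "rx": 0, "ry": 0, "rz": 0, "fingers": 0.4},
    {"tx": 0, "ty": 0, "tz": 0, "rx": 0, "ry": 0, "rz": 0, "fingers": 0.4},
    {"tx": 0, "ty": 0, "tz": 0, "rx": 0, "ry": 0, "rz": 0, "fingers": 1},
    {"tx": 0, "ty": 0, "tz": 0, "rx": 0, "ry": 0, "rz": 0, "fingers": 1},
    {"tx": 0, "ty": 0, "tz": 0, "rx": 0, "ry": 0, "rz": 0, "fingers": 1},
    {"tx": 0, "ty": 0, "tz": 0, "rx": 0, "ry": 0, "rz": 0, "fingers": 1},
    {"tx": 0, "ty": 0, "tz": 0, "rx": 0, "ry": 0, "rz": 0, "fingers": 1},
    {"tx": 0, "ty": 0, "tz": 0, "rx": 0, "ry": 0, "rz": 0, "fingers": 1}
  ]
}}

```text
time: 9.2
ee_pos: [407.0, 237.3, 26.9]
tool_rot: [[0.147, -0.989, 0.003], [-0.989, -0.147, 0.002], [-0.002, -0.003, -1.0]]
ft_force: [0.1, -0.9, -0.3]
gripper_width: 46.0
```

```bash
python3 -c "
from lib import *
plan((406.6,237.2,100,98.5,1,2),(646.8,81.2,100,176.3,1,8))"
```

```text
t 9.20 ee [407.  237.3  26.9] jaw -81.5 j6 109 w 46.0 F [ 0.1 -0.9 -0.3]
0.0 tx 0.0 ty 0.2 tz -36.5 rz -0.000 f 1
0.1 tx 0.0 ty 0.2 tz -36.5 rz -0.000 f 1
0.2 tx 23.7 ty -26.8 tz -0.0 rz -0.170 f 1
0.3 tx 27.9 ty -22.4 tz -0.0 rz -0.170 f 1
0.4 tx 31.3 ty -17.4 tz -0.0 rz -0.170 f 1
0.5 tx 33.8 ty -11.8 tz -0.0 rz -0.170 f 1
0.6 tx 35.3 ty -6.0 tz -0.0 rz -0.170 f 1
0.7 tx 35.8 ty 0.1 tz -0.0 rz -0.170 f 1
1.0 tx 35.3 ty 6.1 tz -0.0 rz -0.170 f 1
1.1 tx 33.7 ty 12.0 tz -0.0 rz -0.170 f 1
pad 6
```

Emit:
{"fn": "arm_command", "kwargs": {
  "moves": [
    {"tx": 0, "ty": 0, "tz": -37, "rx": 0, "ry": 0, "rz": 0, "fingers": 1},
    {"tx": 0, "ty": 0, "tz": -37, "rx": 0, "ry": 0, "rz": 0, "fingers": 1},
    {"tx": 23.7, "ty": -26.8, "tz": 0, "rx": 0, "ry": 0, "rz": -0.17, "fingers": 1},
    {"tx": 27.9, "ty": -22.4, "tz": 0, "rx": 0, "ry": 0, "rz": -0.17, "fingers": 1},
    {"tx": 31.3, "ty": -17.4, "tz": 0, "rx": 0, "ry": 0, "rz": -0.17, "fingers": 1},
    {"tx": 33.8, "ty": -11.8, "tz": 0, "rx": 0, "ry": 0, "rz": -0.17, "fingers": 1},
    {"tx": 35.3, "ty": -6, "tz": 0, "rx": 0, "ry": 0, "rz": -0.17, "fingers": 1},
    {"tx": 35.8, "ty": 0, "tz": 0, "rx": 0, "ry": 0, "rz": -0.17, "fingers": 1}
  ]
}}

```text
time: 10.2
ee_pos: [591.9, 119.4, 103.6]
tool_rot: [[0.933, -0.361, 0.002], [-0.361, -0.933, 0.001], [0.001, -0.002, -1.0]]
ft_force: [-0.2, 0.7, -0.4]
gripper_width: 46.1
```

Emit:
{"fn": "arm_command", "kwargs": {
  "moves": [
    {"tx": 35.3, "ty": 6.1, "tz": 0, "rx": 0, "ry": 0, "rz": -0.17, "fingers": 1},
    {"tx": 30, "ty": 12, "tz": 0, "rx": 0, "ry": 0, "rz": -0.17, "fingers": 1},
    {"tx": 0, "ty": 0, "tz": 0, "rx": 0, "ry": 0, "rz": 0, "fingers": 1},
    {"tx": 0, "ty": 0, "tz": 10, "rx": 0, "ry": 0, "rz": 0, "fingers": 1},
    {"tx": 0, "ty": 0, "tz": 15, "rx": 0, "ry": 0, "rz": 0, "fingers": 1},
    {"tx": 0, "ty": 0, "tz": 7, "rx": 0, "ry": 0, "rz": 0, "fingers": 1},
    {"tx": 0, "ty": 0, "tz": 0, "rx": 0, "ry": 0, "rz": 0, "fingers": 1},
    {"tx": 0, "ty": 0, "tz": 0, "rx": 0, "ry": 0, "rz": 0, "fingers": 1}
  ]
}}

```text
time: 11.2
ee_pos: [649.9, 82.3, 67.7]
tool_rot: [[1.0, -0.021, -0.001], [-0.021, -1.0, 0.001], [-0.001, -0.001, -1.0]]
ft_force: [-0.5, -0.3, -0.9]
gripper_width: 46.6
```

```bash
python3 -c "
from lib import *
go(646.8,81.2,176.3,49.5)"
```

```text
t 11.20 ee [649.9  82.3  67.7] jawyaw -1.2 j6 6 w 46.6 F [-0.5 -0.3 -0.9] | shift tx ty tz [-3.   1.2 18.2] rz 0.043 tilt [-0.001  0.001  0.   ]
```

Emit:
{"fn": "arm_command", "kwargs": {
  "moves": [
    {"tx": -3, "ty": 1.2, "tz": 0, "rx": 0, "ry": 0, "rz": 0.043, "fingers": 1},
    {"tx": 0, "ty": 0, "tz": 0, "rx": 0, "ry": 0, "rz": 0, "fingers": 1},
    {"tx": 0, "ty": 0, "tz": 8, "rx": 0, "ry": 0, "rz": 0, "fingers": 1},
    {"tx": 0, "ty": 0, "tz": 5, "rx": 0, "ry": 0, "rz": 0, "fingers": 1},
    {"tx": 0, "ty": 0, "tz": 2, "rx": 0, "ry": 0, "rz": 0, "fingers": 1},
    {"tx": 0, "ty": 0, "tz": 0, "rx": 0, "ry": 0, "rz": 0, "fingers": 1},
    {"tx": 0, "ty": 0, "tz": 0, "rx": 0, "ry": 0, "rz": 0, "fingers": 1},
    {"tx": 0, "ty": 0, "tz": 0, "rx": 0, "ry": 0, "rz": 0, "fingers": 1}
  ]
}}

```text
time: 12.2
ee_pos: [647.6, 81.5, 52.5]
tool_rot: [[0.998, -0.063, 0.0], [-0.063, -0.998, 0.001], [0.0, -0.001, -1.0]]
ft_force: [-0.5, 1.2, -0.4]
gripper_width: 46.4
```

```bash
python3 -c "
from lib import *
go(646.8,81.2,176.3,49.5)"
```

```text
t 12.20 ee [647.6  81.5  52.5] jawyaw -3.6 j6 9 w 46.4 F [-0.5  1.2 -0.4] | shift tx ty tz [-0.7  0.3  3. ] rz 0.001 tilt [-0.001 -0.     0.   ]
```

Emit:
{"fn": "arm_command", "kwargs": {
  "moves": [
    {"tx": -0.7, "ty": 0.3, "tz": 3, "rx": 0, "ry": 0, "rz": 0, "fingers": 1},
    {"tx": 0, "ty": 0, "tz": 0, "rx": 0, "ry": 0, "rz": 0, "fingers": 1},
    {"tx": 0, "ty": 0, "tz": 0, "rx": 0, "ry": 0, "rz": 0, "fingers": 1},
    {"tx": 0, "ty": 0, "tz": 0, "rx": 0, "ry": 0, "rz": 0, "fingers": 0},
    {"tx": 0, "ty": 0, "tz": 0, "rx": 0, "ry": 0, "rz": 0, "fingers": 0},
    {"tx": 0, "ty": 0, "tz": 0, "rx": 0, "ry": 0, "rz": 0, "fingers": 0},
    {"tx": 0, "ty": 0, "tz": -25, "rx": 0, "ry": 0, "rz": 0, "fingers": 0},
    {"tx": 0, "ty": 0, "tz": -40, "rx": 0, "ry": 0, "rz": 0, "fingers": 0}
  ]
}}

```text
time: 13.2
ee_pos: [645.1, 81.0, 113.2]
tool_rot: [[0.998, -0.063, -0.004], [-0.063, -0.998, 0.001], [-0.004, -0.001, -1.0]]
ft_force: [-0.9, -0.4, 0.4]
gripper_width: 90.6
```

```bash
python3 -c "
from lib import *
I={n:ctrl.snapshot(n) for n in('top','scene')}
for n in I: cv2.imwrite(f'pics/{n}2.png',I[n])
seed={'green':((227,243),(355,249)),'orange':((271,235),(320,219))}
combs(I,seed,0,'v7')
plan((441,148.8,105,74,0,8))"
```

```text
green [3723]
green ['scene'] 440.1 148.8 yaw 69.2 cost 0.20
orange [4713]
orange ['scene'] 450.0 16.5 yaw 126.6 cost 0.14
t 13.30 ee [648.   81.2 117.3] jaw -3.6 j6 9 w 91.2 F [ 1.1 -0.4 -0.3]
0.0 tx -26.4 ty -6.8 tz 1.5 rz -0.169 f 0
0.1 tx -24.8 ty -11.1 tz 1.5 rz -0.169 f 0
0.2 tx -22.6 ty -15.2 tz 1.5 rz -0.169 f 0
0.3 tx -19.7 ty -18.8 tz 1.5 rz -0.169 f 0
0.4 tx -16.3 ty -21.8 tz 1.5 rz -0.169 f 0
0.5 tx -12.4 ty -24.2 tz 1.5 rz -0.169 f 0
0.6 tx -8.1 ty -26.0 tz 1.5 rz -0.169 f 0
0.7 tx -3.6 ty -27.0 tz 1.5 rz -0.169 f 0
```

Emit:
{"fn": "arm_command", "kwargs": {
  "moves": [
    {"tx": -26.4, "ty": -6.8, "tz": 2, "rx": 0, "ry": 0, "rz": -0.17, "fingers": 0},
    {"tx": -24.8, "ty": -11.1, "tz": 2, "rx": 0, "ry": 0, "rz": -0.17, "fingers": 0},
    {"tx": -22.6, "ty": -15.2, "tz": 2, "rx": 0, "ry": 0, "rz": -0.17, "fingers": 0},
    {"tx": -19.7, "ty": -18.8, "tz": 2, "rx": 0, "ry": 0, "rz": -0.17, "fingers": 0},
    {"tx": -16.3, "ty": -21.8, "tz": 2, "rx": 0, "ry": 0, "rz": -0.17, "fingers": 0},
    {"tx": -12.4, "ty": -24.2, "tz": 2, "rx": 0, "ry": 0, "rz": -0.17, "fingers": 0},
    {"tx": -8.1, "ty": -26, "tz": 2, "rx": 0, "ry": 0, "rz": -0.17, "fingers": 0},
    {"tx": -3, "ty": -21, "tz": 2, "rx": 0, "ry": 0, "rz": -0.14, "fingers": 0}
  ]
}}

```text
time: 14.3
ee_pos: [439.5, 143.9, 97.5]
tool_rot: [[0.259, 0.966, 0.004], [0.966, -0.259, 0.002], [0.003, 0.003, -1.0]]
ft_force: [0.7, 0.4, -0.7]
gripper_width: 91.4
```

```bash
python3 -c "
from lib import *
go(440.8,148.8,74,27)"
```

```text
t 14.30 ee [439.5 143.9  97.5] jawyaw 75.0 j6 -60 w 91.4 F [ 0.7  0.4 -0.7] | shift tx ty tz [ 4.9 -0.2 70.6] rz 0.017 tilt [ 0.003 -0.003 -0.   ]
```

Emit:
{"fn": "arm_command", "kwargs": {
  "moves": [
    {"tx": 4.9, "ty": -0.2, "tz": 0, "rx": 0.003, "ry": -0.003, "rz": 0.017, "fingers": 0},
    {"tx": 0, "ty": 0, "tz": 25, "rx": 0, "ry": 0, "rz": 0, "fingers": 0},
    {"tx": 0, "ty": 0, "tz": 25, "rx": 0, "ry": 0, "rz": 0, "fingers": 0},
    {"tx": 0, "ty": 0, "tz": 12, "rx": 0, "ry": 0, "rz": 0, "fingers": 0},
    {"tx": 0, "ty": 0, "tz": 4, "rx": 0, "ry": 0, "rz": 0, "fingers": 0},
    {"tx": 0, "ty": 0, "tz": 0, "rx": 0, "ry": 0, "rz": 0, "fingers": 0},
    {"tx": 0, "ty": 0, "tz": 0, "rx": 0, "ry": 0, "rz": 0, "fingers": 0.4},
    {"tx": 0, "ty": 0, "tz": 0, "rx": 0, "ry": 0, "rz": 0, "fingers": 0.4}
  ]
}}

```text
time: 15.3
ee_pos: [444.9, 150.1, 31.1]
tool_rot: [[0.291, 0.957, 0.004], [0.957, -0.291, 0.0], [0.002, 0.004, -1.0]]
ft_force: [-0.0, 0.1, 0.4]
gripper_width: 74.2
```

```bash
python3 -c "
from lib import *
go(440.8,148.8,74,26.5)"
```

```text
t 15.30 ee [444.9 150.1  31.1] jawyaw 73.1 j6 -57 w 74.2 F [-0.   0.1  0.4] | shift tx ty tz [-2.5 -3.6  4.6] rz -0.016 tilt [ 0.004 -0.002  0.   ]
```

Emit:
{"fn": "arm_command", "kwargs": {
  "moves": [
    {"tx": -2.5, "ty": -3.6, "tz": 2, "rx": 0.004, "ry": 0, "rz": -0.016, "fingers": 0.4},
    {"tx": 0, "ty": 0, "tz": 2.5, "rx": 0, "ry": 0, "rz": 0, "fingers": 0.4},
    {"tx": 0, "ty": 0, "tz": 0, "rx": 0, "ry": 0, "rz": 0, "fingers": 1},
    {"tx": 0, "ty": 0, "tz": 0, "rx": 0, "ry": 0, "rz": 0, "fingers": 1},
    {"tx": 0, "ty": 0, "tz": 0, "rx": 0, "ry": 0, "rz": 0, "fingers": 1},
    {"tx": 0, "ty": 0, "tz": 0, "rx": 0, "ry": 0, "rz": 0, "fingers": 1},
    {"tx": 0, "ty": 0, "tz": 0, "rx": 0, "ry": 0, "rz": 0, "fingers": 1},
    {"tx": 0, "ty": 0, "tz": 0, "rx": 0, "ry": 0, "rz": 0, "fingers": 1}
  ]
}}

```text
time: 16.3
ee_pos: [440.6, 148.8, 26.8]
tool_rot: [[0.274, 0.962, 0.001], [0.962, -0.274, 0.002], [0.002, 0.0, -1.0]]
ft_force: [-0.6, -0.6, 0.6]
gripper_width: 46.7
```

```bash
python3 -c "
from lib import *
plan((440.8,148.8,100,73,1,2),(642.2,9.4,100,176.3,1,9))"
```

```text
t 16.30 ee [440.6 148.8  26.8] jaw 74.1 j6 -59 w 46.7 F [-0.6 -0.6  0.6]
0.0 tx 0.0 ty 0.1 tz -36.6 rz 0.009 f 1
0.1 tx 0.0 ty 0.1 tz -36.6 rz 0.009 f 1
0.2 tx -8.3 ty 25.9 tz -0.0 rz 0.149 f 1
0.3 tx -4.3 ty 26.9 tz -0.0 rz 0.149 f 1
0.4 tx -0.3 ty 27.2 tz -0.0 rz 0.149 f 1
0.5 tx 3.7 ty 27.0 tz -0.0 rz 0.149 f 1
0.6 tx 7.7 ty 26.1 tz -0.0 rz 0.149 f 1
0.7 tx 11.5 ty 24.7 tz -0.0 rz 0.149 f 1
1.0 tx 15.0 ty 22.7 tz -0.0 rz 0.149 f 1
1.1 tx 18.2 ty 20.2 tz -0.0 rz 0.149 f 1
1.2 tx 21.0 ty 17.3 tz -0.0 rz 0.149 f 1
pad 5
```

Emit:
{"fn": "arm_command", "kwargs": {
  "moves": [
    {"tx": 0, "ty": 0, "tz": -37, "rx": 0, "ry": 0, "rz": 0.009, "fingers": 1},
    {"tx": 0, "ty": 0, "tz": -37, "rx": 0, "ry": 0, "rz": 0.009, "fingers": 1},
    {"tx": -8.3, "ty": 25.9, "tz": 0, "rx": 0, "ry": 0, "rz": 0.15, "fingers": 1},
    {"tx": -4.3, "ty": 26.9, "tz": 0, "rx": 0, "ry": 0, "rz": 0.15, "fingers": 1},
    {"tx": -0.3, "ty": 27.2, "tz": 0, "rx": 0, "ry": 0, "rz": 0.15, "fingers": 1},
    {"tx": 3.7, "ty": 27, "tz": 0, "rx": 0, "ry": 0, "rz": 0.15, "fingers": 1},
    {"tx": 7.7, "ty": 26.1, "tz": 0, "rx": 0, "ry": 0, "rz": 0.15, "fingers": 1},
    {"tx": 11.5, "ty": 24.7, "tz": 0, "rx": 0, "ry": 0, "rz": 0.15, "fingers": 1}
  ]
}}

```text
time: 17.3
ee_pos: [576.3, 51.7, 103.1]
tool_rot: [[0.94, 0.341, 0.001], [0.341, -0.94, 0.002], [0.001, -0.001, -1.0]]
ft_force: [0.5, 0.8, 0.2]
gripper_width: 46.4
```

Emit:
{"fn": "arm_command", "kwargs": {
  "moves": [
    {"tx": 15, "ty": 22.7, "tz": 0, "rx": 0, "ry": 0, "rz": 0.15, "fingers": 1},
    {"tx": 18.2, "ty": 20.2, "tz": 0, "rx": 0, "ry": 0, "rz": 0.15, "fingers": 1},
    {"tx": 18, "ty": 14, "tz": 0, "rx": 0, "ry": 0, "rz": 0.12, "fingers": 1},
    {"tx": 0, "ty": 0, "tz": 0, "rx": 0, "ry": 0, "rz": 0, "fingers": 1},
    {"tx": 0, "ty": 0, "tz": 13, "rx": 0, "ry": 0, "rz": 0, "fingers": 1},
    {"tx": 0, "ty": 0, "tz": 13, "rx": 0, "ry": 0, "rz": 0, "fingers": 1},
    {"tx": 0, "ty": 0, "tz": 6, "rx": 0, "ry": 0, "rz": 0, "fingers": 1},
    {"tx": 0, "ty": 0, "tz": 0, "rx": 0, "ry": 0, "rz": 0, "fingers": 1}
  ]
}}

```text
time: 18.3
ee_pos: [638.4, 4.7, 67.1]
tool_rot: [[0.997, -0.082, -0.002], [-0.082, -0.997, 0.002], [-0.003, -0.002, -1.0]]
ft_force: [0.7, -1.0, 0.2]
gripper_width: 47.2
```

```bash
python3 -c "
from lib import *
go(642.2,9.4,176.3,49.3)"
```

```text
t 18.30 ee [638.4   4.7  67.1] jawyaw -4.7 j6 3 w 47.2 F [ 0.7 -1.   0.2] | shift tx ty tz [ 3.5 -5.  17.8] rz -0.017 tilt [-0.002  0.003  0.   ]
```

Emit:
{"fn": "arm_command", "kwargs": {
  "moves": [
    {"tx": 3.5, "ty": -5, "tz": 0, "rx": -0.002, "ry": 0.003, "rz": -0.017, "fingers": 1},
    {"tx": 0, "ty": 0, "tz": 0, "rx": 0, "ry": 0, "rz": 0, "fingers": 1},
    {"tx": 0, "ty": 0, "tz": 8, "rx": 0, "ry": 0, "rz": 0, "fingers": 1},
    {"tx": 0, "ty": 0, "tz": 5, "rx": 0, "ry": 0, "rz": 0, "fingers": 1},
    {"tx": 0, "ty": 0, "tz": 2, "rx": 0, "ry": 0, "rz": 0, "fingers": 1},
    {"tx": 0, "ty": 0, "tz": 0, "rx": 0, "ry": 0, "rz": 0, "fingers": 1},
    {"tx": 0, "ty": 0, "tz": 0, "rx": 0, "ry": 0, "rz": 0, "fingers": 1},
    {"tx": 0, "ty": 0, "tz": 0, "rx": 0, "ry": 0, "rz": 0, "fingers": 1}
  ]
}}

```text
time: 19.3
ee_pos: [643.0, 9.8, 51.7]
tool_rot: [[0.998, -0.063, 0.002], [-0.063, -0.998, -0.001], [0.002, 0.001, -1.0]]
ft_force: [0.5, -0.9, 0.1]
gripper_width: 46.8
```

```bash
python3 -c "
from lib import *
go(642.2,9.4,176.3,49.3)"
```

```text
t 19.30 ee [643.    9.8  51.7] jawyaw -3.6 j6 2 w 46.8 F [ 0.5 -0.9  0.1] | shift tx ty tz [-0.8  0.4  2.4] rz 0.001 tilt [ 0.001 -0.002  0.   ]
```

Emit:
{"fn": "arm_command", "kwargs": {
  "moves": [
    {"tx": -0.7, "ty": 0.3, "tz": 2.3, "rx": 0, "ry": 0, "rz": 0, "fingers": 1},
    {"tx": 0, "ty": 0, "tz": 0, "rx": 0, "ry": 0, "rz": 0, "fingers": 1},
    {"tx": 0, "ty": 0, "tz": 0, "rx": 0, "ry": 0, "rz": 0, "fingers": 1},
    {"tx": 0, "ty": 0, "tz": 0, "rx": 0, "ry": 0, "rz": 0, "fingers": 0},
    {"tx": 0, "ty": 0, "tz": 0, "rx": 0, "ry": 0, "rz": 0, "fingers": 0},
    {"tx": 0, "ty": 0, "tz": 0, "rx": 0, "ry": 0, "rz": 0, "fingers": 0},
    {"tx": 0, "ty": 0, "tz": -25, "rx": 0, "ry": 0, "rz": 0, "fingers": 0},
    {"tx": 0, "ty": 0, "tz": -40, "rx": 0, "ry": 0, "rz": 0, "fingers": 0}
  ]
}}

```text
time: 20.3
ee_pos: [640.4, 9.6, 113.1]
tool_rot: [[0.998, -0.063, -0.003], [-0.063, -0.998, -0.001], [-0.003, 0.001, -1.0]]
ft_force: [0.7, -0.3, 0.5]
gripper_width: 90.8
```

```bash
python3 -c "
from lib import *
I={n:ctrl.snapshot(n) for n in('top','scene')}
for n in I: cv2.imwrite(f'pics/{n}3.png',I[n])
seed={'orange':((271,235),(320,219))}
combs(I,seed,0,'v8')
plan((451.8,16.6,100,134,0,6))"
```

```text
orange [4940]
orange ['scene'] 451.2 16.2 yaw 126.1 cost 0.15
t 20.40 ee [643.4   9.5 117.2] jaw -3.6 j6 2 w 91.2 F [ 1.1 -0.2 -0.4]
0.0 tx -31.9 ty 0.8 tz 2.9 rz 0.123 f 0
0.1 tx -31.6 ty 4.8 tz 2.9 rz 0.123 f 0
0.2 tx -30.8 ty 8.6 tz 2.9 rz 0.123 f 0
0.3 tx -29.5 ty 12.3 tz 2.9 rz 0.123 f 0
0.4 tx -27.7 ty 15.9 tz 2.9 rz 0.123 f 0
0.5 tx -25.6 ty 19.1 tz 2.9 rz 0.123 f 0
pad 2
```

Emit:
{"fn": "arm_command", "kwargs": {
  "moves": [
    {"tx": -31.9, "ty": 0.8, "tz": 3, "rx": 0, "ry": 0, "rz": 0.123, "fingers": 0},
    {"tx": -31.6, "ty": 4.8, "tz": 3, "rx": 0, "ry": 0, "rz": 0.123, "fingers": 0},
    {"tx": -30.8, "ty": 8.6, "tz": 3, "rx": 0, "ry": 0, "rz": 0.123, "fingers": 0},
    {"tx": -29.5, "ty": 12.3, "tz": 3, "rx": 0, "ry": 0, "rz": 0.123, "fingers": 0},
    {"tx": -27.7, "ty": 15.9, "tz": 3, "rx": 0, "ry": 0, "rz": 0.123, "fingers": 0},
    {"tx": -20, "ty": 15, "tz": 3, "rx": 0, "ry": 0, "rz": 0.123, "fingers": 0},
    {"tx": 0, "ty": 0, "tz": 0, "rx": 0, "ry": 0, "rz": 0, "fingers": 0},
    {"tx": 0, "ty": 0, "tz": 0, "rx": 0, "ry": 0, "rz": 0, "fingers": 0}
  ]
}}

```text
time: 21.4
ee_pos: [453.4, 17.9, 95.6]
tool_rot: [[0.681, -0.733, 0.005], [-0.733, -0.681, -0.001], [0.004, -0.003, -1.0]]
ft_force: [0.4, -0.2, -0.2]
gripper_width: 91.1
```

```bash
python3 -c "
from lib import *
go(451.8,16.6,133,27)"
```

```text
t 21.40 ee [453.4  17.9  95.6] jawyaw -47.1 j6 47 w 91.1 F [ 0.4 -0.2 -0.2] | shift tx ty tz [-0.5  2.3 68.6] rz -0.002 tilt [-0.003 -0.004 -0.   ]
```

Emit:
{"fn": "arm_command", "kwargs": {
  "moves": [
    {"tx": -0.5, "ty": 2.3, "tz": 10, "rx": -0.003, "ry": -0.004, "rz": 0, "fingers": 0},
    {"tx": 0, "ty": 0, "tz": 22, "rx": 0, "ry": 0, "rz": 0, "fingers": 0},
    {"tx": 0, "ty": 0, "tz": 20, "rx": 0, "ry": 0, "rz": 0, "fingers": 0},
    {"tx": 0, "ty": 0, "tz": 9, "rx": 0, "ry": 0, "rz": 0, "fingers": 0},
    {"tx": 0, "ty": 0, "tz": 4, "rx": 0, "ry": 0, "rz": 0, "fingers": 0},
    {"tx": 0, "ty": 0, "tz": 0, "rx": 0, "ry": 0, "rz": 0, "fingers": 0},
    {"tx": 0, "ty": 0, "tz": 0, "rx": 0, "ry": 0, "rz": 0, "fingers": 0.4},
    {"tx": 0, "ty": 0, "tz": 0, "rx": 0, "ry": 0, "rz": 0, "fingers": 0.4}
  ]
}}

```text
time: 22.4
ee_pos: [455.8, 16.2, 28.1]
tool_rot: [[0.684, -0.729, 0.004], [-0.729, -0.684, 0.0], [0.002, -0.003, -1.0]]
ft_force: [-0.0, -0.0, 0.1]
gripper_width: 73.8
```

```bash
python3 -c "
from lib import *
go(451.8,16.6,133,26.5)"
```

```text
t 22.40 ee [455.8  16.2  28.1] jawyaw -46.8 j6 46 w 73.8 F [-0.  -0.   0.1] | shift tx ty tz [-3.   2.6  1.6] rz 0.003 tilt [-0.003 -0.002  0.   ]
```

Emit:
{"fn": "arm_command", "kwargs": {
  "moves": [
    {"tx": -3, "ty": 2.6, "tz": 1, "rx": -0.003, "ry": -0.002, "rz": 0, "fingers": 0.4},
    {"tx": 0, "ty": 0, "tz": 0, "rx": 0, "ry": 0, "rz": 0, "fingers": 0.4},
    {"tx": 0, "ty": 0, "tz": 0, "rx": 0, "ry": 0, "rz": 0, "fingers": 1},
    {"tx": 0, "ty": 0, "tz": 0, "rx": 0, "ry": 0, "rz": 0, "fingers": 1},
    {"tx": 0, "ty": 0, "tz": 0, "rx": 0, "ry": 0, "rz": 0, "fingers": 1},
    {"tx": 0, "ty": 0, "tz": 0, "rx": 0, "ry": 0, "rz": 0, "fingers": 1},
    {"tx": 0, "ty": 0, "tz": 0, "rx": 0, "ry": 0, "rz": 0, "fingers": 1},
    {"tx": 0, "ty": 0, "tz": 0, "rx": 0, "ry": 0, "rz": 0, "fingers": 1}
  ]
}}

```text
time: 23.4
ee_pos: [451.8, 16.7, 27.5]
tool_rot: [[0.685, -0.729, 0.001], [-0.729, -0.685, -0.0], [0.001, -0.0, -1.0]]
ft_force: [-0.8, -0.1, 1.3]
gripper_width: 45.8
```

```bash
python3 -c "
from lib import *
plan((451.8,16.6,100,133,1,2),(637.5,-62.5,100,176.3,1,6))"
```

```text
t 23.40 ee [451.8  16.7  27.5] jaw -46.8 j6 46 w 45.8 F [-0.8 -0.1  1.3]
0.0 tx 0.0 ty 0.0 tz -36.2 rz 0.002 f 1
0.1 tx 0.0 ty 0.0 tz -36.2 rz 0.002 f 1
0.2 tx 30.7 ty -13.6 tz -0.0 rz -0.126 f 1
0.3 tx 32.2 ty -9.7 tz -0.0 rz -0.126 f 1
0.4 tx 33.2 ty -5.5 tz -0.0 rz -0.126 f 1
0.5 tx 33.6 ty -1.3 tz -0.0 rz -0.126 f 1
0.6 tx 33.5 ty 2.9 tz -0.0 rz -0.126 f 1
0.7 tx 32.9 ty 7.1 tz -0.0 rz -0.126 f 1
```

Emit:
{"fn": "arm_command", "kwargs": {
  "moves": [
    {"tx": 0, "ty": 0, "tz": -37, "rx": 0, "ry": 0, "rz": 0, "fingers": 1},
    {"tx": 0, "ty": 0, "tz": -37, "rx": 0, "ry": 0, "rz": 0, "fingers": 1},
    {"tx": 30.7, "ty": -13.6, "tz": 0, "rx": 0, "ry": 0, "rz": -0.126, "fingers": 1},
    {"tx": 32.2, "ty": -9.7, "tz": 0, "rx": 0, "ry": 0, "rz": -0.126, "fingers": 1},
    {"tx": 33.2, "ty": -5.5, "tz": 0, "rx": 0, "ry": 0, "rz": -0.126, "fingers": 1},
    {"tx": 33.6, "ty": -1.3, "tz": 0, "rx": 0, "ry": 0, "rz": -0.126, "fingers": 1},
    {"tx": 33.5, "ty": 2.9, "tz": 0, "rx": 0, "ry": 0, "rz": -0.126, "fingers": 1},
    {"tx": 28, "ty": 6, "tz": 0, "rx": 0, "ry": 0, "rz": -0.126, "fingers": 1}
  ]
}}

```text
time: 24.4
ee_pos: [637.0, -60.1, 103.5]
tool_rot: [[0.999, -0.036, -0.001], [-0.036, -0.999, -0.0], [-0.001, 0.0, -1.0]]
ft_force: [-0.1, 0.1, 0.2]
gripper_width: 46.0
```

Emit:
{"fn": "arm_command", "kwargs": {
  "moves": [
    {"tx": 0, "ty": 0, "tz": 0, "rx": 0, "ry": 0, "rz": 0, "fingers": 1},
    {"tx": 0, "ty": 0, "tz": 0, "rx": 0, "ry": 0, "rz": 0, "fingers": 1},
    {"tx": 0, "ty": 0, "tz": 13, "rx": 0, "ry": 0, "rz": 0, "fingers": 1},
    {"tx": 0, "ty": 0, "tz": 13, "rx": 0, "ry": 0, "rz": 0, "fingers": 1},
    {"tx": 0, "ty": 0, "tz": 6, "rx": 0, "ry": 0, "rz": 0, "fingers": 1},
    {"tx": 0, "ty": 0, "tz": 0, "rx": 0, "ry": 0, "rz": 0, "fingers": 1},
    {"tx": 0, "ty": 0, "tz": 0, "rx": 0, "ry": 0, "rz": 0, "fingers": 1},
    {"tx": 0, "ty": 0, "tz": 0, "rx": 0, "ry": 0, "rz": 0, "fingers": 1}
  ]
}}

```text
time: 25.4
ee_pos: [635.1, -59.5, 68.1]
tool_rot: [[0.999, -0.04, -0.003], [-0.04, -0.999, -0.0], [-0.003, 0.0, -1.0]]
ft_force: [-0.2, -1.0, -1.3]
gripper_width: 45.9
```

```bash
python3 -c "
from lib import *
go(637.5,-62.5,176.3,50)"
```

```text
t 25.40 ee [635.1 -59.5  68.1] jawyaw -2.3 j6 -5 w 45.9 F [-0.2 -1.  -1.3] | shift tx ty tz [ 2.6  2.9 18.1] rz 0.025 tilt [ 0.     0.003 -0.   ]
```

Emit:
{"fn": "arm_command", "kwargs": {
  "moves": [
    {"tx": 2.6, "ty": 2.9, "tz": 0, "rx": 0, "ry": 0.003, "rz": 0.025, "fingers": 1},
    {"tx": 0, "ty": 0, "tz": 0, "rx": 0, "ry": 0, "rz": 0, "fingers": 1},
    {"tx": 0, "ty": 0, "tz": 8, "rx": 0, "ry": 0, "rz": 0, "fingers": 1},
    {"tx": 0, "ty": 0, "tz": 5, "rx": 0, "ry": 0, "rz": 0, "fingers": 1},
    {"tx": 0, "ty": 0, "tz": 2, "rx": 0, "ry": 0, "rz": 0, "fingers": 1},
    {"tx": 0, "ty": 0, "tz": 0, "rx": 0, "ry": 0, "rz": 0, "fingers": 1},
    {"tx": 0, "ty": 0, "tz": 0, "rx": 0, "ry": 0, "rz": 0, "fingers": 1},
    {"tx": 0, "ty": 0, "tz": 0, "rx": 0, "ry": 0, "rz": 0, "fingers": 1}
  ]
}}

```text
time: 26.4
ee_pos: [638.0, -62.8, 52.4]
tool_rot: [[0.998, -0.066, 0.001], [-0.066, -0.998, -0.0], [0.001, 0.0, -1.0]]
ft_force: [-0.2, 0.3, -1.1]
gripper_width: 45.8
```

```bash
python3 -c "
from lib import *
go(637.5,-62.5,176.3,50)"
```

```text
t 26.40 ee [638.  -62.8  52.4] jawyaw -3.8 j6 -4 w 45.8 F [-0.2  0.3 -1.1] | shift tx ty tz [-0.5 -0.3  2.4] rz -0.002 tilt [ 0.    -0.001 -0.   ]
```

Emit:
{"fn": "arm_command", "kwargs": {
  "moves": [
    {"tx": -0.5, "ty": -0.3, "tz": 2.3, "rx": 0, "ry": 0, "rz": 0, "fingers": 1},
    {"tx": 0, "ty": 0, "tz": 0, "rx": 0, "ry": 0, "rz": 0, "fingers": 1},
    {"tx": 0, "ty": 0, "tz": 0, "rx": 0, "ry": 0, "rz": 0, "fingers": 1},
    {"tx": 0, "ty": 0, "tz": 0, "rx": 0, "ry": 0, "rz": 0, "fingers": 0},
    {"tx": 0, "ty": 0, "tz": 0, "rx": 0, "ry": 0, "rz": 0, "fingers": 0},
    {"tx": 0, "ty": 0, "tz": 0, "rx": 0, "ry": 0, "rz": 0, "fingers": 0},
    {"tx": 0, "ty": 0, "tz": -25, "rx": 0, "ry": 0, "rz": 0, "fingers": 0},
    {"tx": 0, "ty": 0, "tz": -40, "rx": 0, "ry": 0, "rz": 0, "fingers": 0}
  ]
}}

```text
time: 27.4
ee_pos: [635.8, -62.2, 113.9]
tool_rot: [[0.998, -0.066, -0.004], [-0.066, -0.998, 0.0], [-0.004, 0.0, -1.0]]
ft_force: [1.2, -0.2, -0.0]
gripper_width: 90.7
```

```bash
python3 -c "
from lib import *
plan((442,-296,110,9.5,0,6))"
```

```text
t 27.40 ee [635.8 -62.2 113.9] jaw -3.8 j6 -4 w 90.7 F [ 1.2 -0.2 -0. ]
0.0 tx -29.6 ty 41.0 tz 0.6 rz -0.039 f 0
0.1 tx -31.2 ty 39.8 tz 0.6 rz -0.039 f 0
0.2 tx -32.7 ty 38.6 tz 0.6 rz -0.039 f 0
0.3 tx -34.2 ty 37.3 tz 0.6 rz -0.039 f 0
0.4 tx -35.6 ty 36.0 tz 0.6 rz -0.039 f 0
0.5 tx -37.0 ty 34.6 tz 0.6 rz -0.039 f 0
pad 2
```

Emit:
{"fn": "arm_command", "kwargs": {
  "moves": [
    {"tx": -29.6, "ty": 41, "tz": 0, "rx": 0, "ry": 0, "rz": -0.039, "fingers": 0},
    {"tx": -31.2, "ty": 39.8, "tz": 0, "rx": 0, "ry": 0, "rz": -0.039, "fingers": 0},
    {"tx": -32.7, "ty": 38.6, "tz": 0, "rx": 0, "ry": 0, "rz": -0.039, "fingers": 0},
    {"tx": -34.2, "ty": 37.3, "tz": 0, "rx": 0, "ry": 0, "rz": -0.039, "fingers": 0},
    {"tx": -35.6, "ty": 36, "tz": 0, "rx": 0, "ry": 0, "rz": -0.039, "fingers": 0},
    {"tx": -28, "ty": 27, "tz": 0, "rx": 0, "ry": 0, "rz": -0.039, "fingers": 0},
    {"tx": 0, "ty": 0, "tz": 0, "rx": 0, "ry": 0, "rz": 0, "fingers": 0},
    {"tx": 0, "ty": 0, "tz": 0, "rx": 0, "ry": 0, "rz": 0, "fingers": 0}
  ]
}}

```text
time: 28.4
ee_pos: [448.7, -294.8, 118.6]
tool_rot: [[0.985, 0.175, 0.005], [0.175, -0.985, -0.002], [0.004, 0.003, -1.0]]
ft_force: [0.3, -0.1, 0.3]
gripper_width: 91.4
```

```bash
cat >> lib.py <<'E'
def bayset(I,name):
    P=box(46,36,22,46); tiles=[]
    yd=np.array([np.sin(np.radians(3.7)),np.cos(np.radians(3.7))])
    for k,b in(('orange',-108),('green',-36),('blue',36),('grey',108)):
        c=np.array([644.5,45.3])+b*yd
        M=[]
        for n in I:
            uv=proj(n,[[c[0],c[1],46]])[0]; M.append((n,objmask(n,I[n],uv,12,k if k!='grey' else 'grey')))
        report(k,M,P,[c[0],c[1],0],0); print('  expected',np.round(c,1),'yaw 176.3')
E
python3 -c "
from lib import *
I={n:ctrl.snapshot(n) for n in('top','scene')}
for n in I: cv2.imwrite(f'pics/{n}4.png',I[n])
a=cv2.resize(I['top'][135:215,170:320],None,fx=3.4,fy=3.4,interpolation=2); b=cv2.resize(I['scene'][210:335,215:345],None,fx=272/125,fy=272/125,interpolation=2)
cv2.imwrite('pics/w4.png',np.hstack([a,b[:a.shape[0]]]))
go(442,-296,9.5,27)"
```

```text
t 28.50 ee [ 449.  -294.4  118.5] jawyaw 10.2 j6 -46 w 91.4 F [ 0.3 -0.5 -0. ] | shift tx ty tz [-7.5  0.1 91.5] rz 0.011 tilt [ 0.003 -0.004 -0.   ]
```

View pics/w4.png

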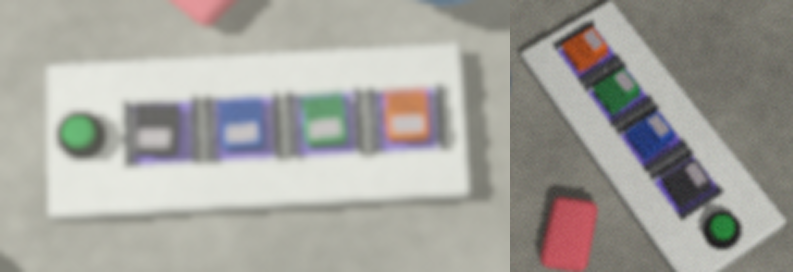

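All four combs sit in their bays, aligned with the stops (button at (80,132) in the left crop). I'll measure the centring later. Next is the yellow roller, on the real rest.

Emit:
{"fn": "arm_command", "kwargs": {
  "moves": [
    {"tx": -7.5, "ty": 0, "tz": 10, "rx": 0.003, "ry": -0.004, "rz": 0.011, "fingers": 0},
    {"tx": 0, "ty": 0, "tz": 25, "rx": 0, "ry": 0, "rz": 0, "fingers": 0},
    {"tx": 0, "ty": 0, "tz": 25, "rx": 0, "ry": 0, "rz": 0, "fingers": 0},
    {"tx": 0, "ty": 0, "tz": 16, "rx": 0, "ry": 0, "rz": 0, "fingers": 0},
    {"tx": 0, "ty": 0, "tz": 8, "rx": 0, "ry": 0, "rz": 0, "fingers": 0},
    {"tx": 0, "ty": 0, "tz": 4, "rx": 0, "ry": 0, "rz": 0, "fingers": 0},
    {"tx": 0, "ty": 0, "tz": 0, "rx": 0, "ry": 0, "rz": 0, "fingers": 0},
    {"tx": 0, "ty": 0, "tz": 0, "rx": 0, "ry": 0, "rz": 0, "fingers": 0}
  ]
}}

```text
time: 29.5
ee_pos: [442.3, -293.6, 26.8]
tool_rot: [[0.986, 0.167, 0.0], [0.167, -0.986, -0.0], [-0.0, 0.0, -1.0]]
ft_force: [-0.2, -0.1, 0.4]
gripper_width: 91.3
```

```bash
python3 -c "
from lib import *
go(442,-296,9.5,27)
I={n:cv2.imread(f'pics/{n}4.png') for n in('top','scene')}
bayset(I,'b')"
```

```text
t 29.50 ee [ 442.3 -293.6   26.8] jawyaw 9.6 j6 -46 w 91.3 F [-0.2 -0.1  0.4] | shift tx ty tz [-0.7  2.3 -0.2] rz 0.002 tilt [ 0.  0. -0.]
orange ['top'] 647.9 -57.0 yaw 17.8 cost 0.50
orange ['scene'] 633.3 -69.3 yaw 12.2 cost 0.40
orange ['top', 'scene'] 635.2 -64.0 yaw 178.1 cost 0.96
  expected [637.5 -62.5] yaw 176.3
green ['top'] 654.2 17.6 yaw 53.5 cost 0.49
green ['scene'] 640.1 7.5 yaw 179.5 cost 0.30
green ['top', 'scene'] 640.9 8.6 yaw 175.6 cost 0.83
  expected [642.2   9.4] yaw 176.3
blue ['top'] 649.9 79.7 yaw 164.1 cost 0.46
blue ['scene'] 645.9 79.9 yaw 175.7 cost 0.31
blue ['top', 'scene'] 646.3 80.9 yaw 169.5 cost 0.78
  expected [646.8  81.2] yaw 176.3
grey ['top'] 652.9 157.8 yaw 149.0 cost 0.58
grey ['scene'] 654.5 150.7 yaw 19.2 cost 0.47
grey ['top', 'scene'] 652.6 151.6 yaw 12.3 cost 1.08
  expected [651.5 153.1] yaw 176.3
```

Emit:
{"fn": "arm_command", "kwargs": {
  "moves": [
    {"tx": -0.7, "ty": 2.3, "tz": 0, "rx": 0, "ry": 0, "rz": 0, "fingers": 0},
    {"tx": 0, "ty": 0, "tz": 0, "rx": 0, "ry": 0, "rz": 0, "fingers": 0},
    {"tx": 0, "ty": 0, "tz": 0, "rx": 0, "ry": 0, "rz": 0, "fingers": 1},
    {"tx": 0, "ty": 0, "tz": 0, "rx": 0, "ry": 0, "rz": 0, "fingers": 1},
    {"tx": 0, "ty": 0, "tz": 0, "rx": 0, "ry": 0, "rz": 0, "fingers": 1},
    {"tx": 0, "ty": 0, "tz": 0, "rx": 0, "ry": 0, "rz": 0, "fingers": 1},
    {"tx": 0, "ty": 0, "tz": 0, "rx": 0, "ry": 0, "rz": 0, "fingers": 1},
    {"tx": 0, "ty": 0, "tz": 0, "rx": 0, "ry": 0, "rz": 0, "fingers": 1}
  ]
}}

```text
time: 30.5
ee_pos: [442.5, -296.6, 27.8]
tool_rot: [[0.986, 0.167, 0.001], [0.167, -0.986, -0.001], [0.001, 0.001, -1.0]]
ft_force: [-0.4, 0.4, 1.2]
gripper_width: 55.7
```

```bash
python3 -c "
from lib import *
plan((442,-296,115,9.5,1,2),(583.5,-270.5,115,-6.9,1,4))"
```

```text
t 30.50 ee [ 442.5 -296.6   27.8] jaw 9.6 j6 -46 w 55.7 F [-0.4  0.4  1.2]
0.0 tx -0.2 ty -0.3 tz -43.6 rz 0.001 f 1
0.1 tx -0.2 ty -0.3 tz -43.6 rz 0.001 f 1
0.2 tx 35.9 ty -0.4 tz -0.0 rz 0.072 f 1
0.3 tx 35.8 ty -3.0 tz -0.0 rz 0.072 f 1
0.4 tx 35.5 ty -5.6 tz -0.0 rz 0.072 f 1
0.5 tx 35.0 ty -8.1 tz -0.0 rz 0.072 f 1
pad 2
```

Emit:
{"fn": "arm_command", "kwargs": {
  "moves": [
    {"tx": 0, "ty": 0, "tz": -44, "rx": 0, "ry": 0, "rz": 0, "fingers": 1},
    {"tx": 0, "ty": 0, "tz": -44, "rx": 0, "ry": 0, "rz": 0, "fingers": 1},
    {"tx": 35.9, "ty": 0, "tz": 0, "rx": 0, "ry": 0, "rz": 0.072, "fingers": 1},
    {"tx": 35.8, "ty": -3, "tz": 0, "rx": 0, "ry": 0, "rz": 0.072, "fingers": 1},
    {"tx": 35.5, "ty": -5.6, "tz": 0, "rx": 0, "ry": 0, "rz": 0.072, "fingers": 1},
    {"tx": 28, "ty": -8, "tz": 0, "rx": 0, "ry": 0, "rz": 0.072, "fingers": 1},
    {"tx": 0, "ty": 0, "tz": 0, "rx": 0, "ry": 0, "rz": 0, "fingers": 1},
    {"tx": 0, "ty": 0, "tz": 0, "rx": 0, "ry": 0, "rz": 0, "fingers": 1}
  ]
}}

```text
time: 31.5
ee_pos: [579.2, -269.9, 117.7]
tool_rot: [[0.992, -0.129, -0.001], [-0.129, -0.992, 0.0], [-0.001, -0.0, -1.0]]
ft_force: [-0.7, -0.2, -1.8]
gripper_width: 55.8
```

```bash
python3 -c "
from lib import *
go(583.5,-270.5,-6.9,55)"
```

```text
t 31.50 ee [ 579.2 -269.9  117.7] jawyaw -7.4 j6 -20 w 55.8 F [-0.7 -0.2 -1.8] | shift tx ty tz [ 4.4  0.1 62.7] rz -0.008 tilt [-0.     0.001 -0.   ]
```

Emit:
{"fn": "arm_command", "kwargs": {
  "moves": [
    {"tx": 4.4, "ty": 0, "tz": 10, "rx": 0, "ry": 0.001, "rz": -0.008, "fingers": 1},
    {"tx": 0, "ty": 0, "tz": 20, "rx": 0, "ry": 0, "rz": 0, "fingers": 1},
    {"tx": 0, "ty": 0, "tz": 18, "rx": 0, "ry": 0, "rz": 0, "fingers": 1},
    {"tx": 0, "ty": 0, "tz": 9, "rx": 0, "ry": 0, "rz": 0, "fingers": 1},
    {"tx": 0, "ty": 0, "tz": 4, "rx": 0, "ry": 0, "rz": 0, "fingers": 1},
    {"tx": 0, "ty": 0, "tz": 0, "rx": 0, "ry": 0, "rz": 0, "fingers": 1},
    {"tx": 0, "ty": 0, "tz": 0, "rx": 0, "ry": 0, "rz": 0, "fingers": 1},
    {"tx": 0, "ty": 0, "tz": 0, "rx": 0, "ry": 0, "rz": 0, "fingers": 1}
  ]
}}

```text
time: 32.5
ee_pos: [581.5, -270.9, 51.7]
tool_rot: [[0.993, -0.12, -0.001], [-0.12, -0.993, 0.001], [-0.001, -0.001, -1.0]]
ft_force: [-0.6, 0.6, -1.5]
gripper_width: 55.8
```

```bash
python3 -c "
from lib import *
go(583.5,-270.5,-6.9,31.5)"
```

```text
t 32.50 ee [ 581.5 -270.9   51.7] jawyaw -6.9 j6 -20 w 55.8 F [-0.6  0.6 -1.5] | shift tx ty tz [ 2.  -0.6 20.2] rz -0.000 tilt [-0.001  0.001  0.   ]
```

Emit:
{"fn": "arm_command", "kwargs": {
  "moves": [
    {"tx": 2, "ty": -0.6, "tz": 3, "rx": 0, "ry": 0.001, "rz": 0, "fingers": 1},
    {"tx": 0.3, "ty": 0, "tz": 8, "rx": 0, "ry": 0, "rz": 0, "fingers": 1},
    {"tx": 0.3, "ty": 0, "tz": 5, "rx": 0, "ry": 0, "rz": 0, "fingers": 1},
    {"tx": 0, "ty": 0, "tz": 2, "rx": 0, "ry": 0, "rz": 0, "fingers": 1},
    {"tx": 0, "ty": 0, "tz": 0, "rx": 0, "ry": 0, "rz": 0, "fingers": 1},
    {"tx": 0, "ty": 0, "tz": 0, "rx": 0, "ry": 0, "rz": 0, "fingers": 1},
    {"tx": 0, "ty": 0, "tz": 0, "rx": 0, "ry": 0, "rz": 0, "fingers": 1},
    {"tx": 0, "ty": 0, "tz": 0, "rx": 0, "ry": 0, "rz": 0, "fingers": 1}
  ]
}}

```text
time: 33.5
ee_pos: [584.6, -270.7, 33.0]
tool_rot: [[0.993, -0.12, 0.001], [-0.12, -0.993, 0.001], [0.001, -0.001, -1.0]]
ft_force: [-0.7, -1.3, -1.0]
gripper_width: 56.0
```

```bash
python3 -c "
from lib import *
go(583.5,-270.5,-6.9,31.5)"
```

```text
t 33.50 ee [ 584.6 -270.7   33. ] jawyaw -6.9 j6 -20 w 56.0 F [-0.7 -1.3 -1. ] | shift tx ty tz [-1.1 -0.1  1.5] rz -0.000 tilt [-0.001 -0.001  0.   ]
```

Emit:
{"fn": "arm_command", "kwargs": {
  "moves": [
    {"tx": -1, "ty": 0, "tz": 1.7, "rx": 0, "ry": 0, "rz": 0, "fingers": 1},
    {"tx": 0, "ty": 0, "tz": 0, "rx": 0, "ry": 0, "rz": 0, "fingers": 1},
    {"tx": 0, "ty": 0, "tz": 0, "rx": 0, "ry": 0, "rz": 0, "fingers": 1},
    {"tx": 0, "ty": 0, "tz": 0, "rx": 0, "ry": 0, "rz": 0, "fingers": 0},
    {"tx": 0, "ty": 0, "tz": 0, "rx": 0, "ry": 0, "rz": 0, "fingers": 0},
    {"tx": 0, "ty": 0, "tz": 0, "rx": 0, "ry": 0, "rz": 0, "fingers": 0},
    {"tx": 0, "ty": 0, "tz": -35, "rx": 0, "ry": 0, "rz": 0, "fingers": 0},
    {"tx": 0, "ty": 0, "tz": -45, "rx": 0, "ry": 0, "rz": 0, "fingers": 0}
  ]
}}

```text
time: 34.5
ee_pos: [581.9, -269.8, 110.0]
tool_rot: [[0.993, -0.12, -0.004], [-0.12, -0.993, 0.003], [-0.004, -0.002, -1.0]]
ft_force: [0.3, -0.9, -0.0]
gripper_width: 91.3
```

```bash
python3 -c "
from lib import *
plan((428,-235.4,110,9.5,0,4))"
```

```text
t 34.50 ee [ 581.9 -269.8  110. ] jaw -6.9 j6 -20 w 91.3 F [ 0.3 -0.9 -0. ]
0.0 tx -39.2 ty -3.9 tz 0.0 rz -0.072 f 0
0.1 tx -38.8 ty -6.7 tz 0.0 rz -0.072 f 0
0.2 tx -38.3 ty -9.5 tz 0.0 rz -0.072 f 0
0.3 tx -37.5 ty -12.2 tz 0.0 rz -0.072 f 0
pad 4
```

Emit:
{"fn": "arm_command", "kwargs": {
  "moves": [
    {"tx": -39.2, "ty": -3.9, "tz": 0, "rx": 0, "ry": 0, "rz": -0.072, "fingers": 0},
    {"tx": -38.8, "ty": -6.7, "tz": 0, "rx": 0, "ry": 0, "rz": -0.072, "fingers": 0},
    {"tx": -38.3, "ty": -9.5, "tz": 0, "rx": 0, "ry": 0, "rz": -0.072, "fingers": 0},
    {"tx": -31, "ty": -11, "tz": 0, "rx": 0, "ry": 0, "rz": -0.072, "fingers": 0},
    {"tx": 0, "ty": 0, "tz": 0, "rx": 0, "ry": 0, "rz": 0, "fingers": 0},
    {"tx": 0, "ty": 0, "tz": 0, "rx": 0, "ry": 0, "rz": 0, "fingers": 0},
    {"tx": 0, "ty": 0, "tz": 0, "rx": 0, "ry": 0, "rz": 0, "fingers": 0},
    {"tx": 0, "ty": 0, "tz": 0, "rx": 0, "ry": 0, "rz": 0, "fingers": 0}
  ]
}}

```text
time: 35.5
ee_pos: [434.9, -237.3, 114.7]
tool_rot: [[0.985, 0.175, 0.004], [0.175, -0.985, -0.002], [0.004, 0.002, -1.0]]
ft_force: [-0.9, 0.1, -0.7]
gripper_width: 91.2
```

```bash
python3 -c "
from lib import *
go(428,-235.4,9.5,27)
I={n:ctrl.snapshot(n) for n in('top','scene')}
for n in I: cv2.imwrite(f'pics/{n}5.png',I[n])"
```

```text
t 35.50 ee [ 434.9 -237.3  114.7] jawyaw 10.1 j6 -41 w 91.2 F [-0.9  0.1 -0.7] | shift tx ty tz [-6.8 -3.3 87.7] rz 0.010 tilt [ 0.002 -0.004  0.   ]
```

Emit:
{"fn": "arm_command", "kwargs": {
  "moves": [
    {"tx": -6.8, "ty": -3.3, "tz": 8, "rx": 0.002, "ry": -0.004, "rz": 0.01, "fingers": 0},
    {"tx": 0, "ty": 0, "tz": 25, "rx": 0, "ry": 0, "rz": 0, "fingers": 0},
    {"tx": 0, "ty": 0, "tz": 25, "rx": 0, "ry": 0, "rz": 0, "fingers": 0},
    {"tx": 0, "ty": 0, "tz": 15, "rx": 0, "ry": 0, "rz": 0, "fingers": 0},
    {"tx": 0, "ty": 0, "tz": 8, "rx": 0, "ry": 0, "rz": 0, "fingers": 0},
    {"tx": 0, "ty": 0, "tz": 3, "rx": 0, "ry": 0, "rz": 0, "fingers": 0},
    {"tx": 0, "ty": 0, "tz": 0, "rx": 0, "ry": 0, "rz": 0, "fingers": 0},
    {"tx": 0, "ty": 0, "tz": 0, "rx": 0, "ry": 0, "rz": 0, "fingers": 0}
  ]
}}

```text
time: 36.6
ee_pos: [426.5, -235.0, 27.6]
tool_rot: [[0.987, 0.163, -0.0], [0.163, -0.987, -0.001], [-0.0, 0.001, -1.0]]
ft_force: [-0.1, -0.1, 0.6]
gripper_width: 91.6
```

```bash
python3 -c "
from lib import *
go(428,-235.4,9.5,27)"
```

```text
t 36.60 ee [ 426.5 -235.    27.6] jawyaw 9.4 j6 -41 w 91.6 F [-0.1 -0.1  0.6] | shift tx ty tz [1.4 0.6 0.6] rz -0.002 tilt [0.001 0.    0.   ]
```

Close, then plan to the +y slot (588.5, −228.8).

Emit:
{"fn": "arm_command", "kwargs": {
  "moves": [
    {"tx": 1.4, "ty": 0.6, "tz": 0, "rx": 0, "ry": 0, "rz": 0, "fingers": 0},
    {"tx": 0, "ty": 0, "tz": 0, "rx": 0, "ry": 0, "rz": 0, "fingers": 0},
    {"tx": 0, "ty": 0, "tz": 0, "rx": 0, "ry": 0, "rz": 0, "fingers": 1},
    {"tx": 0, "ty": 0, "tz": 0, "rx": 0, "ry": 0, "rz": 0, "fingers": 1},
    {"tx": 0, "ty": 0, "tz": 0, "rx": 0, "ry": 0, "rz": 0, "fingers": 1},
    {"tx": 0, "ty": 0, "tz": 0, "rx": 0, "ry": 0, "rz": 0, "fingers": 1},
    {"tx": 0, "ty": 0, "tz": 0, "rx": 0, "ry": 0, "rz": 0, "fingers": 1},
    {"tx": 0, "ty": 0, "tz": 0, "rx": 0, "ry": 0, "rz": 0, "fingers": 1}
  ]
}}

```text
time: 37.6
ee_pos: [428.6, -235.7, 28.5]
tool_rot: [[0.987, 0.163, 0.001], [0.163, -0.987, -0.001], [0.001, 0.002, -1.0]]
ft_force: [0.1, -0.1, -0.3]
gripper_width: 55.9
```

```bash
python3 -c "
from lib import *
plan((428,-235.4,115,9.5,1,2),(588.7,-228.3,115,-6.9,1,4))
I={n:cv2.imread(f'pics/{n}5.png') for n in('top','scene')}
a=cv2.resize(I['top'][150:220,310:420],(440,280),interpolation=2); b=cv2.resize(I['scene'][145:215,190:290],(400,280),interpolation=2)
cv2.imwrite('pics/w5.png',np.hstack([a,b])[:,:800])
for n in I:
    uv=proj(n,[[583.5,-270.5,40]])[0]; m=objmask(n,I[n],uv,14,'yellow')
    if m.sum()>800: report('yellow',[(n,m)],cyl(56,20,26),[583.5,-270.5,-.12])
    else: print(n,uv,m.sum())
"
```

```text
t 37.60 ee [ 428.6 -235.7   28.5] jaw 9.4 j6 -41 w 55.9 F [ 0.1 -0.1 -0.3]
0.0 tx -0.3 ty -0.2 tz -43.2 rz -0.001 f 1
0.1 tx -0.3 ty -0.2 tz -43.2 rz -0.001 f 1
0.2 tx 39.9 ty 4.9 tz -0.0 rz 0.072 f 1
0.3 tx 40.2 ty 2.0 tz -0.0 rz 0.072 f 1
0.4 tx 40.2 ty -0.9 tz -0.0 rz 0.072 f 1
0.5 tx 40.0 ty -3.7 tz -0.0 rz 0.072 f 1
pad 2
yellow ['top'] 590.9 -269.6 yaw 171.1 cost 0.41
yellow ['scene'] 581.5 -271.2 yaw 172.1 cost 0.07
```

View pics/w5.png

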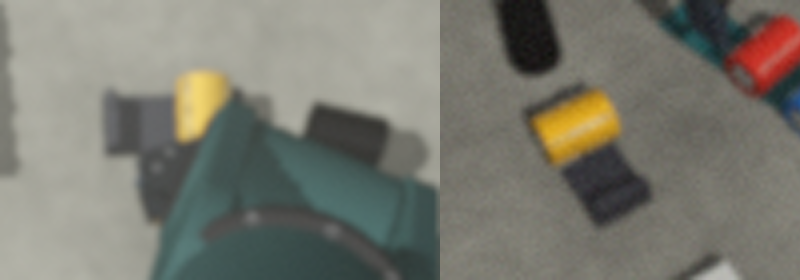

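The yellow roller lies lengthwise in the cradle at its −y wall (left crop (203,105), right crop (578,123)). Red is next.

Emit:
{"fn": "arm_command", "kwargs": {
  "moves": [
    {"tx": 0, "ty": 0, "tz": -44, "rx": 0, "ry": 0, "rz": 0, "fingers": 1},
    {"tx": 0, "ty": 0, "tz": -44, "rx": 0, "ry": 0, "rz": 0, "fingers": 1},
    {"tx": 39.9, "ty": 4.9, "tz": 0, "rx": 0, "ry": 0, "rz": 0.072, "fingers": 1},
    {"tx": 40.2, "ty": 2, "tz": 0, "rx": 0, "ry": 0, "rz": 0.072, "fingers": 1},
    {"tx": 40.2, "ty": -0.9, "tz": 0, "rx": 0, "ry": 0, "rz": 0.072, "fingers": 1},
    {"tx": 36, "ty": -3.7, "tz": 0, "rx": 0, "ry": 0, "rz": 0.072, "fingers": 1},
    {"tx": 0, "ty": 0, "tz": 0, "rx": 0, "ry": 0, "rz": 0, "fingers": 1},
    {"tx": 0, "ty": 0, "tz": 0, "rx": 0, "ry": 0, "rz": 0, "fingers": 1}
  ]
}}

```text
time: 38.6
ee_pos: [588.5, -228.2, 118.8]
tool_rot: [[0.991, -0.134, -0.0], [-0.134, -0.991, -0.0], [-0.0, 0.0, -1.0]]
ft_force: [-0.5, -0.8, -0.8]
gripper_width: 55.7
```

```bash
python3 -c "
from lib import *
go(588.7,-228.3,-6.9,55)"
```

```text
t 38.60 ee [ 588.5 -228.2  118.8] jawyaw -7.7 j6 -16 w 55.7 F [-0.5 -0.8 -0.8] | shift tx ty tz [ 0.3  0.  63.8] rz -0.014 tilt [0. 0. 0.]
```

Emit:
{"fn": "arm_command", "kwargs": {
  "moves": [
    {"tx": 1, "ty": 0, "tz": 10, "rx": 0, "ry": 0, "rz": -0.014, "fingers": 1},
    {"tx": 0.5, "ty": 0, "tz": 20, "rx": 0, "ry": 0, "rz": 0, "fingers": 1},
    {"tx": 0.5, "ty": 0, "tz": 18, "rx": 0, "ry": 0, "rz": 0, "fingers": 1},
    {"tx": 0, "ty": 0, "tz": 9, "rx": 0, "ry": 0, "rz": 0, "fingers": 1},
    {"tx": 0, "ty": 0, "tz": 4, "rx": 0, "ry": 0, "rz": 0, "fingers": 1},
    {"tx": 0, "ty": 0, "tz": 0, "rx": 0, "ry": 0, "rz": 0, "fingers": 1},
    {"tx": 0, "ty": 0, "tz": 0, "rx": 0, "ry": 0, "rz": 0, "fingers": 1},
    {"tx": 0, "ty": 0, "tz": 0, "rx": 0, "ry": 0, "rz": 0, "fingers": 1}
  ]
}}

```text
time: 39.6
ee_pos: [588.1, -228.6, 52.9]
tool_rot: [[0.993, -0.119, -0.002], [-0.119, -0.993, 0.0], [-0.002, -0.0, -1.0]]
ft_force: [-0.3, -0.3, -0.5]
gripper_width: 55.9
```

```bash
python3 -c "
from lib import *
go(588.7,-228.3,-6.9,32)"
```

```text
t 39.60 ee [ 588.1 -228.6   52.9] jawyaw -6.8 j6 -16 w 55.9 F [-0.3 -0.3 -0.5] | shift tx ty tz [ 0.6 -0.4 20.9] rz 0.001 tilt [-0.     0.002 -0.   ]
```

Emit:
{"fn": "arm_command", "kwargs": {
  "moves": [
    {"tx": 0.6, "ty": -0.4, "tz": 3, "rx": 0, "ry": 0.002, "rz": 0, "fingers": 1},
    {"tx": 0, "ty": 0, "tz": 8, "rx": 0, "ry": 0, "rz": 0, "fingers": 1},
    {"tx": 0, "ty": 0, "tz": 5, "rx": 0, "ry": 0, "rz": 0, "fingers": 1},
    {"tx": 0, "ty": 0, "tz": 2, "rx": 0, "ry": 0, "rz": 0, "fingers": 1},
    {"tx": 0, "ty": 0, "tz": 0, "rx": 0, "ry": 0, "rz": 0, "fingers": 1},
    {"tx": 0, "ty": 0, "tz": 0, "rx": 0, "ry": 0, "rz": 0, "fingers": 1},
    {"tx": 0, "ty": 0, "tz": 0, "rx": 0, "ry": 0, "rz": 0, "fingers": 1},
    {"tx": 0, "ty": 0, "tz": 0, "rx": 0, "ry": 0, "rz": 0, "fingers": 1}
  ]
}}

```text
time: 40.6
ee_pos: [589.1, -228.4, 34.1]
tool_rot: [[0.993, -0.119, 0.001], [-0.119, -0.993, -0.0], [0.001, 0.0, -1.0]]
ft_force: [0.3, -0.7, -0.0]
gripper_width: 55.9
```

```bash
python3 -c "
from lib import *
go(588.7,-228.3,-6.9,32)"
```

```text
t 40.60 ee [ 589.1 -228.4   34.1] jawyaw -6.8 j6 -16 w 55.9 F [ 0.3 -0.7 -0. ] | shift tx ty tz [-0.4 -0.1  2.1] rz 0.001 tilt [ 0.    -0.001  0.   ]
```

Emit:
{"fn": "arm_command", "kwargs": {
  "moves": [
    {"tx": -0.4, "ty": 0, "tz": 2, "rx": 0, "ry": 0, "rz": 0, "fingers": 1},
    {"tx": 0, "ty": 0, "tz": 0, "rx": 0, "ry": 0, "rz": 0, "fingers": 1},
    {"tx": 0, "ty": 0, "tz": 0, "rx": 0, "ry": 0, "rz": 0, "fingers": 1},
    {"tx": 0, "ty": 0, "tz": 0, "rx": 0, "ry": 0, "rz": 0, "fingers": 0},
    {"tx": 0, "ty": 0, "tz": 0, "rx": 0, "ry": 0, "rz": 0, "fingers": 0},
    {"tx": 0, "ty": 0, "tz": 0, "rx": 0, "ry": 0, "rz": 0, "fingers": 0},
    {"tx": 0, "ty": 0, "tz": -35, "rx": 0, "ry": 0, "rz": 0, "fingers": 0},
    {"tx": 0, "ty": 0, "tz": -45, "rx": 0, "ry": 0, "rz": 0, "fingers": 0}
  ]
}}

```text
time: 41.6
ee_pos: [586.9, -227.6, 110.8]
tool_rot: [[0.993, -0.119, -0.004], [-0.119, -0.993, 0.002], [-0.004, -0.002, -1.0]]
ft_force: [0.6, -1.0, 0.2]
gripper_width: 91.4
```

```bash
python3 -c "
from lib import *
plan((418.5,-174,110,9.5,0,4))"
```

```text
t 41.60 ee [ 586.9 -227.6  110.8] jaw -6.8 j6 -16 w 91.4 F [ 0.6 -1.   0.2]
0.0 tx -43.4 ty -8.3 tz 0.2 rz -0.071 f 0
0.1 tx -42.7 ty -11.4 tz 0.2 rz -0.071 f 0
0.2 tx -41.8 ty -14.4 tz 0.2 rz -0.071 f 0
0.3 tx -40.6 ty -17.3 tz 0.2 rz -0.071 f 0
pad 4
```

Emit:
{"fn": "arm_command", "kwargs": {
  "moves": [
    {"tx": -43.4, "ty": -8.3, "tz": 0, "rx": 0, "ry": 0, "rz": -0.071, "fingers": 0},
    {"tx": -42.7, "ty": -11.4, "tz": 0, "rx": 0, "ry": 0, "rz": -0.071, "fingers": 0},
    {"tx": -41.8, "ty": -14.4, "tz": 0, "rx": 0, "ry": 0, "rz": -0.071, "fingers": 0},
    {"tx": -37, "ty": -15, "tz": 0, "rx": 0, "ry": 0, "rz": -0.071, "fingers": 0},
    {"tx": 0, "ty": 0, "tz": 0, "rx": 0, "ry": 0, "rz": 0, "fingers": 0},
    {"tx": 0, "ty": 0, "tz": 0, "rx": 0, "ry": 0, "rz": 0, "fingers": 0},
    {"tx": 0, "ty": 0, "tz": 0, "rx": 0, "ry": 0, "rz": 0, "fingers": 0},
    {"tx": 0, "ty": 0, "tz": 0, "rx": 0, "ry": 0, "rz": 0, "fingers": 0}
  ]
}}

```text
time: 42.6
ee_pos: [422.0, -176.5, 115.2]
tool_rot: [[0.985, 0.172, 0.005], [0.172, -0.985, -0.002], [0.005, 0.003, -1.0]]
ft_force: [0.0, -0.1, 1.0]
gripper_width: 90.9
```

```bash
python3 -c "
from lib import *
go(418.5,-174,9.5,27)
I={n:ctrl.snapshot(n) for n in('top','scene')}
for n in I: cv2.imwrite(f'pics/{n}6.png',I[n])
for n in I:
  for k,c in(('yellow',(583.5,-270.5)),('red',(588.7,-228.3))):
    uv=proj(n,[[*c,40]])[0]; m=objmask(n,I[n],uv,14,k)
    if m.sum()>800: report(k,[(n,m)],cyl(56,20,26),[*c,-.12])
    else: print(n,uv,m.sum())
"
```

```text
t 42.60 ee [ 422.  -176.5  115.2] jawyaw 9.9 j6 -36 w 90.9 F [ 0.  -0.1  1. ] | shift tx ty tz [-3.4 -3.4 88.2] rz 0.007 tilt [ 0.003 -0.005  0.   ]
yellow ['top'] 584.0 -269.0 yaw 176.0 cost 0.11
red ['top'] 589.5 -226.7 yaw 172.5 cost 0.11
yellow ['scene'] 580.2 -275.3 yaw 174.1 cost 0.13
red ['scene'] 587.0 -226.0 yaw 173.4 cost 0.04
```

Emit:
{"fn": "arm_command", "kwargs": {
  "moves": [
    {"tx": -3.4, "ty": -3.4, "tz": 8, "rx": 0.003, "ry": -0.005, "rz": 0.007, "fingers": 0},
    {"tx": 0, "ty": 0, "tz": 25, "rx": 0, "ry": 0, "rz": 0, "fingers": 0},
    {"tx": 0, "ty": 0, "tz": 25, "rx": 0, "ry": 0, "rz": 0, "fingers": 0},
    {"tx": 0, "ty": 0, "tz": 15, "rx": 0, "ry": 0, "rz": 0, "fingers": 0},
    {"tx": 0, "ty": 0, "tz": 8, "rx": 0, "ry": 0, "rz": 0, "fingers": 0},
    {"tx": 0, "ty": 0, "tz": 3, "rx": 0, "ry": 0, "rz": 0, "fingers": 0},
    {"tx": 0, "ty": 0, "tz": 0, "rx": 0, "ry": 0, "rz": 0, "fingers": 0},
    {"tx": 0, "ty": 0, "tz": 0, "rx": 0, "ry": 0, "rz": 0, "fingers": 0}
  ]
}}

```text
time: 43.7
ee_pos: [417.9, -173.4, 28.1]
tool_rot: [[0.986, 0.164, -0.001], [0.164, -0.987, 0.0], [-0.001, -0.0, -1.0]]
ft_force: [-0.3, 0.4, 0.1]
gripper_width: 91.3
```

```bash
python3 -c "
from lib import *
go(418.5,-174,9.5,27)"
```

```text
t 43.70 ee [ 417.9 -173.4   28.1] jawyaw 9.4 j6 -35 w 91.3 F [-0.3  0.4  0.1] | shift tx ty tz [0.5 0.7 1.1] rz -0.001 tilt [-0.     0.001 -0.   ]
```

Emit:
{"fn": "arm_command", "kwargs": {
  "moves": [
    {"tx": 0.5, "ty": 0.7, "tz": 0, "rx": 0, "ry": 0, "rz": 0, "fingers": 0},
    {"tx": 0, "ty": 0, "tz": 0, "rx": 0, "ry": 0, "rz": 0, "fingers": 0},
    {"tx": 0, "ty": 0, "tz": 0, "rx": 0, "ry": 0, "rz": 0, "fingers": 1},
    {"tx": 0, "ty": 0, "tz": 0, "rx": 0, "ry": 0, "rz": 0, "fingers": 1},
    {"tx": 0, "ty": 0, "tz": 0, "rx": 0, "ry": 0, "rz": 0, "fingers": 1},
    {"tx": 0, "ty": 0, "tz": 0, "rx": 0, "ry": 0, "rz": 0, "fingers": 1},
    {"tx": 0, "ty": 0, "tz": 0, "rx": 0, "ry": 0, "rz": 0, "fingers": 1},
    {"tx": 0, "ty": 0, "tz": 0, "rx": 0, "ry": 0, "rz": 0, "fingers": 1}
  ]
}}

```text
time: 44.7
ee_pos: [419.2, -174.3, 29.0]
tool_rot: [[0.987, 0.164, 0.001], [0.164, -0.987, -0.001], [0.001, 0.001, -1.0]]
ft_force: [-0.8, -1.2, 1.3]
gripper_width: 56.1
```

```bash
python3 -c "
from lib import *
plan((418.5,-174,130,9.5,1,2),(586.3,-249,130,-6.9,1,4))"
```

```text
t 44.70 ee [ 419.2 -174.3   29. ] jaw 9.4 j6 -35 w 56.1 F [-0.8 -1.2  1.3]
0.0 tx -0.3 ty -0.2 tz -50.5 rz -0.001 f 1
0.1 tx -0.3 ty -0.2 tz -50.5 rz -0.001 f 1
0.2 tx 38.3 ty 25.4 tz -0.0 rz 0.072 f 1
0.3 tx 40.0 ty 22.6 tz -0.0 rz 0.072 f 1
0.4 tx 41.5 ty 19.7 tz -0.0 rz 0.072 f 1
0.5 tx 42.8 ty 16.7 tz -0.0 rz 0.072 f 1
pad 2
```

Emit:
{"fn": "arm_command", "kwargs": {
  "moves": [
    {"tx": 0, "ty": 0, "tz": -50, "rx": 0, "ry": 0, "rz": 0, "fingers": 1},
    {"tx": 0, "ty": 0, "tz": -50, "rx": 0, "ry": 0, "rz": 0, "fingers": 1},
    {"tx": 38.3, "ty": 25.4, "tz": 0, "rx": 0, "ry": 0, "rz": 0.072, "fingers": 1},
    {"tx": 40, "ty": 22.6, "tz": 0, "rx": 0, "ry": 0, "rz": 0.072, "fingers": 1},
    {"tx": 41.5, "ty": 19.7, "tz": 0, "rx": 0, "ry": 0, "rz": 0.072, "fingers": 1},
    {"tx": 39, "ty": 14, "tz": 0, "rx": 0, "ry": 0, "rz": 0.06, "fingers": 1},
    {"tx": 0, "ty": 0, "tz": 0, "rx": 0, "ry": 0, "rz": 0, "fingers": 1},
    {"tx": 0, "ty": 0, "tz": 0, "rx": 0, "ry": 0, "rz": 0, "fingers": 1}
  ]
}}

```text
time: 45.7
ee_pos: [586.4, -248.6, 132.5]
tool_rot: [[0.993, -0.12, 0.001], [-0.12, -0.993, -0.001], [0.001, 0.0, -1.0]]
ft_force: [-0.9, -0.8, -1.6]
gripper_width: 55.7
```

```bash
python3 -c "
from lib import *
go(586.3,-249,-6.9,75)"
```

```text
t 45.70 ee [ 586.4 -248.6  132.5] jawyaw -6.9 j6 -18 w 55.7 F [-0.9 -0.8 -1.6] | shift tx ty tz [-0.1  0.4 57.5] rz 0.000 tilt [ 0.    -0.001 -0.   ]
```

Emit:
{"fn": "arm_command", "kwargs": {
  "moves": [
    {"tx": 0, "ty": 0.4, "tz": 15, "rx": 0, "ry": 0, "rz": 0, "fingers": 1},
    {"tx": 0, "ty": 0, "tz": 20, "rx": 0, "ry": 0, "rz": 0, "fingers": 1},
    {"tx": 0, "ty": 0, "tz": 12, "rx": 0, "ry": 0, "rz": 0, "fingers": 1},
    {"tx": 0, "ty": 0, "tz": 5, "rx": 0, "ry": 0, "rz": 0, "fingers": 1},
    {"tx": 0, "ty": 0, "tz": 0, "rx": 0, "ry": 0, "rz": 0, "fingers": 1},
    {"tx": 0, "ty": 0, "tz": 0, "rx": 0, "ry": 0, "rz": 0, "fingers": 1},
    {"tx": 0, "ty": 0, "tz": 0, "rx": 0, "ry": 0, "rz": 0, "fingers": 1},
    {"tx": 0, "ty": 0, "tz": 0, "rx": 0, "ry": 0, "rz": 0, "fingers": 1}
  ]
}}

```text
time: 46.7
ee_pos: [584.2, -248.1, 76.5]
tool_rot: [[0.993, -0.119, -0.001], [-0.119, -0.993, 0.0], [-0.001, -0.0, -1.0]]
ft_force: [1.0, 0.4, -1.4]
gripper_width: 55.5
```

```bash
python3 -c "
from lib import *
go(586.3,-249,-6.9,66.3)
I={n:ctrl.snapshot(n) for n in('top','scene')}
for n in I: cv2.imwrite(f'pics/{n}7.png',I[n])
a=cv2.resize(I['top'][150:220,310:420],(440,280),interpolation=2); b=cv2.resize(I['scene'][145:215,190:280],(360,280),interpolation=2)
cv2.imwrite('pics/w7.png',np.hstack([a,b]))
"
```

```text
t 46.70 ee [ 584.2 -248.1   76.5] jawyaw -6.9 j6 -18 w 55.5 F [ 1.   0.4 -1.4] | shift tx ty tz [ 2.2  0.6 10.2] rz 0.001 tilt [-0.     0.001 -0.   ]
```

View pics/w7.png

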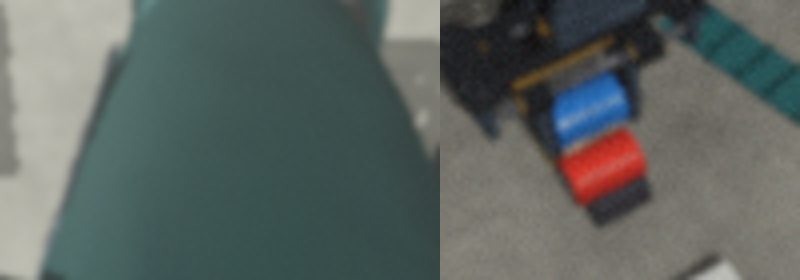

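Right crop: the blue roller (590,105) is held over the gap with red (605,165) below it. I'll lower it and release.

Emit:
{"fn": "arm_command", "kwargs": {
  "moves": [
    {"tx": 2.2, "ty": 0.6, "tz": 3, "rx": 0, "ry": 0.001, "rz": 0, "fingers": 1},
    {"tx": 0, "ty": 0, "tz": 4, "rx": 0, "ry": 0, "rz": 0, "fingers": 1},
    {"tx": 0, "ty": 0, "tz": 2, "rx": 0, "ry": 0, "rz": 0, "fingers": 1},
    {"tx": 0, "ty": 0, "tz": 0, "rx": 0, "ry": 0, "rz": 0, "fingers": 1},
    {"tx": 0, "ty": 0, "tz": 0, "rx": 0, "ry": 0, "rz": 0, "fingers": 1},
    {"tx": 0, "ty": 0, "tz": 0, "rx": 0, "ry": 0, "rz": 0, "fingers": 1},
    {"tx": 0, "ty": 0, "tz": 0, "rx": 0, "ry": 0, "rz": 0, "fingers": 1},
    {"tx": 0, "ty": 0, "tz": 0, "rx": 0, "ry": 0, "rz": 0, "fingers": 1}
  ]
}}

```text
time: 47.8
ee_pos: [586.4, -249.0, 66.8]
tool_rot: [[0.993, -0.119, 0.0], [-0.119, -0.993, 0.0], [0.0, -0.0, -1.0]]
ft_force: [-0.9, 1.0, -0.4]
gripper_width: 55.8
```

```bash
python3 -c "
from lib import *
go(586.3,-249,-6.9,66)"
```

```text
t 47.80 ee [ 586.4 -249.    66.8] jawyaw -6.9 j6 -18 w 55.8 F [-0.9  1.  -0.4] | shift tx ty tz [-0.1  0.   0.8] rz 0.001 tilt [-0. -0. -0.]
```

Emit:
{"fn": "arm_command", "kwargs": {
  "moves": [
    {"tx": 0, "ty": 0, "tz": 1, "rx": 0, "ry": 0, "rz": 0, "fingers": 1},
    {"tx": 0, "ty": 0, "tz": 0.5, "rx": 0, "ry": 0, "rz": 0, "fingers": 1},
    {"tx": 0, "ty": 0, "tz": 0, "rx": 0, "ry": 0, "rz": 0, "fingers": 1},
    {"tx": 0, "ty": 0, "tz": 0, "rx": 0, "ry": 0, "rz": 0, "fingers": 0},
    {"tx": 0, "ty": 0, "tz": 0, "rx": 0, "ry": 0, "rz": 0, "fingers": 0},
    {"tx": 0, "ty": 0, "tz": 0, "rx": 0, "ry": 0, "rz": 0, "fingers": 0},
    {"tx": 0, "ty": 0, "tz": -30, "rx": 0, "ry": 0, "rz": 0, "fingers": 0},
    {"tx": 0, "ty": 0, "tz": -45, "rx": 0, "ry": 0, "rz": 0, "fingers": 0}
  ]
}}

```text
time: 48.8
ee_pos: [584.8, -248.6, 139.4]
tool_rot: [[0.993, -0.119, -0.005], [-0.119, -0.993, 0.002], [-0.005, -0.001, -1.0]]
ft_force: [0.7, 0.5, 0.6]
gripper_width: 91.5
```

```bash
python3 -c "
from lib import *
plan((586,-249,160,-6.9,0,1),(450,60,160,-6.9,0,6))"
```

```text
t 48.80 ee [ 584.8 -248.6  139.4] jaw -6.8 j6 -18 w 91.5 F [0.7 0.5 0.6]
0.0 tx 1.2 ty 0.3 tz -20.6 rz 0.001 f 0
0.1 tx -28.7 ty -48.4 tz -0.0 rz -0.000 f 0
0.2 tx -28.7 ty -48.4 tz -0.0 rz -0.000 f 0
0.3 tx -28.7 ty -48.4 tz -0.0 rz -0.000 f 0
0.4 tx -28.7 ty -48.4 tz -0.0 rz -0.000 f 0
0.5 tx -28.7 ty -48.4 tz -0.0 rz -0.000 f 0
0.6 tx -28.7 ty -48.4 tz -0.0 rz -0.000 f 0
pad 1
```

Emit:
{"fn": "arm_command", "kwargs": {
  "moves": [
    {"tx": 0, "ty": 0, "tz": -30, "rx": 0, "ry": 0, "rz": 0, "fingers": 0},
    {"tx": -20, "ty": -48, "tz": 0, "rx": 0, "ry": 0, "rz": 0, "fingers": 0},
    {"tx": -20, "ty": -48, "tz": 0, "rx": 0, "ry": 0, "rz": 0, "fingers": 0},
    {"tx": -20, "ty": -48, "tz": 0, "rx": 0, "ry": 0, "rz": 0, "fingers": 0},
    {"tx": -20, "ty": -48, "tz": 0, "rx": 0, "ry": 0, "rz": 0, "fingers": 0},
    {"tx": -20, "ty": -48, "tz": 0, "rx": 0, "ry": 0, "rz": 0, "fingers": 0},
    {"tx": -20, "ty": -48, "tz": 0, "rx": 0, "ry": 0, "rz": 0, "fingers": 0},
    {"tx": -20, "ty": -48, "tz": 0, "rx": 0, "ry": 0, "rz": 0, "fingers": 0}
  ]
}}

```text
time: 49.8
ee_pos: [486.5, 108.3, 175.1]
tool_rot: [[0.992, -0.124, 0.005], [-0.124, -0.992, -0.001], [0.005, -0.0, -1.0]]
ft_force: [1.0, 0.0, -0.8]
gripper_width: 91.0
```

Emit:
{"fn": "arm_command", "kwargs": {
  "moves": [
    {"tx": -20, "ty": -48, "tz": 0, "rx": 0, "ry": 0, "rz": 0, "fingers": 0.5},
    {"tx": -20, "ty": -48, "tz": 0, "rx": 0, "ry": 0, "rz": 0, "fingers": 1},
    {"tx": -20, "ty": -48, "tz": 0, "rx": 0, "ry": 0, "rz": 0, "fingers": 1},
    {"tx": -10, "ty": -30, "tz": 0, "rx": 0, "ry": 0, "rz": 0, "fingers": 1},
    {"tx": 0, "ty": 0, "tz": 0, "rx": 0, "ry": 0, "rz": 0, "fingers": 1},
    {"tx": 0, "ty": 0, "tz": 0, "rx": 0, "ry": 0, "rz": 0, "fingers": 1},
    {"tx": 0, "ty": 0, "tz": 0, "rx": 0, "ry": 0, "rz": 0, "fingers": 1},
    {"tx": 0, "ty": 0, "tz": 0, "rx": 0, "ry": 0, "rz": 0, "fingers": 1}
  ]
}}

```text
time: 50.8
ee_pos: [435.8, 296.7, 175.5]
tool_rot: [[0.993, -0.122, 0.007], [-0.122, -0.993, 0.0], [0.007, -0.001, -1.0]]
ft_force: [-0.1, 0.3, -0.6]
gripper_width: 14.1
```

```bash
cat > chk.py <<'E'
from lib import *
import sys
tag=sys.argv[1]
I={n:ctrl.snapshot(n) for n in('top','scene')}
for n in I: cv2.imwrite(f'pics/{n}{tag}.png',I[n])
T=lambda n,r,w,h: cv2.resize(V[n][r[1]*U:r[3]*U,r[0]*U:r[2]*U],(w,h),interpolation=cv2.INTER_AREA)
V={n:cv2.resize(I[n],None,fx=U,fy=U,interpolation=cv2.INTER_CUBIC) for n in I}
raw={n:V[n].copy() for n in V}
yd=np.array([np.sin(np.radians(3.7)),np.cos(np.radians(3.7))]); O=np.array([644.5,45.3])
for b in(-108,-36,36,108):
    c=O+b*yd
    X=box(46,36,22,46)@Rz(np.radians(-3.7)).T+[c[0],c[1],0]
    for n in V:
        q=(proj(n,X[X[:,2]>40])+.5)*U-.5; cv2.polylines(V[n],[np.int32(cv2.convexHull(np.float32(q)))],True,(0,255,255),1)
        # pale patch centroid on comb top (z 46): nominal along +/-x of comb
        uv=proj(n,[[c[0],c[1],46]])[0]; im=I[n].astype(float)
for n in V:
    yaw=np.radians(-6.9); c=np.array([586.2,-249.3]); d=np.array([-np.sin(yaw),np.cos(yaw)])
    for o,z in((-22.3,26),(22.3,26),(0,59.3)):
        X=cyl(56,20,z)@Rz(yaw).T+[*(c+o*d),0]
        cv2.polylines(V[n],[np.int32(cv2.convexHull(np.float32((proj(n,X)+.5)*U-.5)))],True,(0,255,255),1)
R={'top':((175,135,315,215),(325,155,385,205)),'scene':((225,215,335,330),(200,155,260,215))}
cv2.imwrite(f'pics/chk{tag}.png',np.vstack([np.hstack([T('top',R['top'][0],490,280),T('top',R['top'][1],310,280)]),np.hstack([T('scene',R['scene'][0],490,310),T('scene',R['scene'][1],310,310)])]))
go(655,225,-6.9,160)
E
python3 chk.py 8
```

```text
t 50.90 ee [435.8 296.8 175.5] jawyaw -7.0 j6 39 w 6.4 F [0.3 0.1 0.1] | shift tx ty tz [226.2  44.7  17. ] rz -0.001 tilt [-0.001 -0.007  0.   ]
```

View pics/chk8.png

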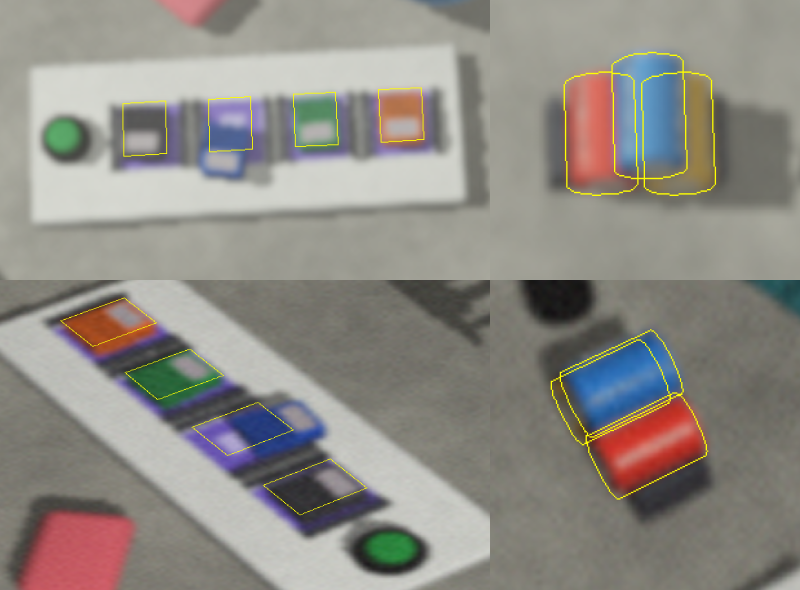

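The check shows the pyramid matching its outline (top right, bottom right), and the orange, green and grey combs centred. The blue comb was knocked about 25 mm toward −x and turned a little (top view (225,155)). I'll measure it and put it back.

```bash
cat > bl.py <<'E'
from lib import *
import sys
I={n:cv2.imread(f'pics/{n}{sys.argv[1]}.png') for n in('top','scene')}
g=[float(v) for v in sys.argv[2:4]]
M=[]
for n in I:
    im=cv2.resize(I[n],None,fx=U,fy=U,interpolation=cv2.INTER_CUBIC); h=cv2.cvtColor(im,cv2.COLOR_BGR2HSV).astype(int)
    m=((h[...,0]>98)&(h[...,0]<119)&(h[...,1]>70)).astype(np.uint8)
    m=win(m,proj(n,[[*g,46]])[0],13); m=cv2.morphologyEx(m,cv2.MORPH_OPEN,np.ones((5,5),np.uint8))
    nn,l,st,_=cv2.connectedComponentsWithStats(m); j=1+np.argmax(st[1:,4]); q=np.argwhere(l==j)[:,::-1].astype(np.int32)
    r=np.zeros_like(m); cv2.fillConvexPoly(r,cv2.convexHull(q),1); M.append((n,r)); print(n,r.sum())
    cs,_=cv2.findContours(r,0,2); I[n]=im; cv2.drawContours(im,cs,-1,(255,0,255),1)
X=report('blue',M,box(46,36,22,46),[*g,-.15]); t=[]
for n,_ in M:
    cv2.polylines(I[n],[np.int32(cv2.convexHull(np.float32((proj(n,X)+.5)*U-.5)))],True,(0,255,255),1)
    x,y=np.int32(proj(n,[[*g,46]])[0]*U); t.append(cv2.resize(I[n][y-70:y+70,x-70:x+70],(390,390)))
cv2.imwrite(f'pics/bl{sys.argv[1]}.png',np.hstack(t))
E
python3 bl.py 8 619 82
```

```text
top 2942
scene 4014
blue ['top'] 628.3 89.8 yaw 166.6 cost 0.21
blue ['scene'] 626.6 88.2 yaw 160.7 cost 0.20
blue ['top', 'scene'] 627.3 89.4 yaw 164.8 cost 0.44
```

View pics/bl8.png

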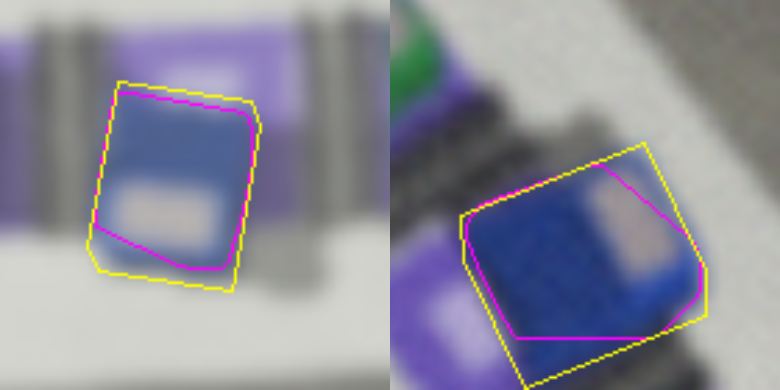

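```bash
python3 -c "
from lib import *
plan((628,89,130,-15,0,7))"
```

```text
t 50.90 ee [435.8 296.8 175.5] jaw -7.0 j6 39 w 6.4 F [0.3 0.1 0.1]
0.0 tx 30.9 ty 26.1 tz 6.5 rz 0.020 f 0
0.1 tx 31.4 ty 25.5 tz 6.5 rz 0.020 f 0
0.2 tx 31.9 ty 24.9 tz 6.5 rz 0.020 f 0
0.3 tx 32.4 ty 24.2 tz 6.5 rz 0.020 f 0
0.4 tx 32.9 ty 23.6 tz 6.5 rz 0.020 f 0
0.5 tx 33.3 ty 22.9 tz 6.5 rz 0.020 f 0
0.6 tx 33.8 ty 22.3 tz 6.5 rz 0.020 f 0
pad 1
```

Emit:
{"fn": "arm_command", "kwargs": {
  "moves": [
    {"tx": 31, "ty": 26, "tz": 6, "rx": 0, "ry": 0, "rz": 0.02, "fingers": 0},
    {"tx": 31, "ty": 25.5, "tz": 6, "rx": 0, "ry": 0, "rz": 0.02, "fingers": 0},
    {"tx": 32, "ty": 25, "tz": 6, "rx": 0, "ry": 0, "rz": 0.02, "fingers": 0},
    {"tx": 32, "ty": 24, "tz": 6, "rx": 0, "ry": 0, "rz": 0.02, "fingers": 0},
    {"tx": 33, "ty": 23.6, "tz": 6, "rx": 0, "ry": 0, "rz": 0.02, "fingers": 0},
    {"tx": 33, "ty": 23, "tz": 6, "rx": 0, "ry": 0, "rz": 0.02, "fingers": 0},
    {"tx": 27, "ty": 18, "tz": 6, "rx": 0, "ry": 0, "rz": 0.02, "fingers": 0},
    {"tx": 0, "ty": 0, "tz": 0, "rx": 0, "ry": 0, "rz": 0, "fingers": 0}
  ]
}}

```text
time: 51.9
ee_pos: [628.3, 85.8, 134.0]
tool_rot: [[0.964, -0.265, 0.009], [-0.265, -0.964, 0.001], [0.008, -0.003, -1.0]]
ft_force: [-0.3, 0.9, 0.4]
gripper_width: 83.1
```

```bash
python3 -c "
from lib import *
go(628,89,-15,56)"
```

```text
t 51.90 ee [628.3  85.8 134. ] jawyaw -15.4 j6 21 w 83.1 F [-0.3  0.9  0.4] | shift tx ty tz [-1.7 -2.8 78. ] rz -0.007 tilt [-0.003 -0.008  0.   ]
```

Emit:
{"fn": "arm_command", "kwargs": {
  "moves": [
    {"tx": -1.7, "ty": -2.8, "tz": 10, "rx": -0.003, "ry": -0.008, "rz": -0.007, "fingers": 0},
    {"tx": 0, "ty": 0, "tz": 22, "rx": 0, "ry": 0, "rz": 0, "fingers": 0},
    {"tx": 0, "ty": 0, "tz": 20, "rx": 0, "ry": 0, "rz": 0, "fingers": 0},
    {"tx": 0, "ty": 0, "tz": 12, "rx": 0, "ry": 0, "rz": 0, "fingers": 0},
    {"tx": 0, "ty": 0, "tz": 6, "rx": 0, "ry": 0, "rz": 0, "fingers": 0},
    {"tx": 0, "ty": 0, "tz": 0, "rx": 0, "ry": 0, "rz": 0, "fingers": 0},
    {"tx": 0, "ty": 0, "tz": 0, "rx": 0, "ry": 0, "rz": 0, "fingers": 0},
    {"tx": 0, "ty": 0, "tz": 0, "rx": 0, "ry": 0, "rz": 0, "fingers": 0}
  ]
}}

```text
time: 52.9
ee_pos: [625.4, 91.0, 58.7]
tool_rot: [[0.967, -0.256, -0.002], [-0.256, -0.967, 0.0], [-0.002, 0.0, -1.0]]
ft_force: [0.4, -0.4, -0.4]
gripper_width: 91.0
```

```bash
python3 -c "
from lib import *
go(628,89,-15,55)"
```

```text
t 52.90 ee [625.4  91.   58.7] jawyaw -14.8 j6 21 w 91.0 F [ 0.4 -0.4 -0.4] | shift tx ty tz [3.  1.3 3.7] rz 0.003 tilt [ 0.     0.002 -0.   ]
```

Emit:
{"fn": "arm_command", "kwargs": {
  "moves": [
    {"tx": 3, "ty": 1.3, "tz": 3.5, "rx": 0, "ry": 0.002, "rz": 0, "fingers": 0},
    {"tx": 0, "ty": 0, "tz": 0, "rx": 0, "ry": 0, "rz": 0, "fingers": 0.4},
    {"tx": 0, "ty": 0, "tz": 0, "rx": 0, "ry": 0, "rz": 0, "fingers": 0.4},
    {"tx": 0, "ty": 0, "tz": 0, "rx": 0, "ry": 0, "rz": 0, "fingers": 1},
    {"tx": 0, "ty": 0, "tz": 0, "rx": 0, "ry": 0, "rz": 0, "fingers": 1},
    {"tx": 0, "ty": 0, "tz": 0, "rx": 0, "ry": 0, "rz": 0, "fingers": 1},
    {"tx": 0, "ty": 0, "tz": 0, "rx": 0, "ry": 0, "rz": 0, "fingers": 1},
    {"tx": 0, "ty": 0, "tz": 0, "rx": 0, "ry": 0, "rz": 0, "fingers": 1}
  ]
}}

```text
time: 53.9
ee_pos: [628.6, 88.8, 55.8]
tool_rot: [[0.967, -0.256, 0.001], [-0.256, -0.967, -0.0], [0.001, -0.0, -1.0]]
ft_force: [0.3, 0.9, -0.7]
gripper_width: 45.9
```

```bash
python3 -c "
from lib import *
plan((628,89,72,-15,1,2),(646.8,81.2,72,-3.7,1,2))"
```

```text
t 53.90 ee [628.6  88.8  55.8] jaw -14.8 j6 21 w 45.9 F [ 0.3  0.9 -0.7]
0.0 tx -0.3 ty -0.0 tz -8.1 rz 0.001 f 1
0.1 tx -0.3 ty -0.0 tz -8.1 rz 0.001 f 1
0.2 tx 10.1 ty 1.3 tz -0.0 rz -0.099 f 1
0.3 tx 9.9 ty 2.3 tz -0.0 rz -0.099 f 1
pad 4
```

Emit:
{"fn": "arm_command", "kwargs": {
  "moves": [
    {"tx": 0, "ty": 0, "tz": -8, "rx": 0, "ry": 0, "rz": 0, "fingers": 1},
    {"tx": 0, "ty": 0, "tz": -8, "rx": 0, "ry": 0, "rz": 0, "fingers": 1},
    {"tx": 10, "ty": 1.3, "tz": 0, "rx": 0, "ry": 0, "rz": -0.099, "fingers": 1},
    {"tx": 9, "ty": 2.3, "tz": 0, "rx": 0, "ry": 0, "rz": -0.09, "fingers": 1},
    {"tx": 0, "ty": 0, "tz": 0, "rx": 0, "ry": 0, "rz": 0, "fingers": 1},
    {"tx": 0, "ty": 0, "tz": 5, "rx": 0, "ry": 0, "rz": 0, "fingers": 1},
    {"tx": 0, "ty": 0, "tz": 3, "rx": 0, "ry": 0, "rz": 0, "fingers": 1},
    {"tx": 0, "ty": 0, "tz": 0, "rx": 0, "ry": 0, "rz": 0, "fingers": 1}
  ]
}}

```text
time: 54.9
ee_pos: [646.4, 81.5, 66.5]
tool_rot: [[0.998, -0.069, 0.002], [-0.069, -0.998, 0.0], [0.002, -0.0, -1.0]]
ft_force: [-0.1, 0.1, -0.2]
gripper_width: 45.6
```

```bash
python3 -c "
from lib import *
go(646.8,81.2,-3.7,56.3)"
```

```text
t 54.90 ee [646.4  81.5  66.5] jawyaw -4.0 j6 9 w 45.6 F [-0.1  0.1 -0.2] | shift tx ty tz [ 0.4  0.3 10.2] rz -0.005 tilt [-0.    -0.002 -0.   ]
```

Emit:
{"fn": "arm_command", "kwargs": {
  "moves": [
    {"tx": 0.4, "ty": 0.3, "tz": 5, "rx": 0, "ry": -0.002, "rz": -0.005, "fingers": 1},
    {"tx": 0, "ty": 0, "tz": 3, "rx": 0, "ry": 0, "rz": 0, "fingers": 1},
    {"tx": 0, "ty": 0, "tz": 1, "rx": 0, "ry": 0, "rz": 0, "fingers": 1},
    {"tx": 0, "ty": 0, "tz": 0, "rx": 0, "ry": 0, "rz": 0, "fingers": 1},
    {"tx": 0, "ty": 0, "tz": 0, "rx": 0, "ry": 0, "rz": 0, "fingers": 1},
    {"tx": 0, "ty": 0, "tz": 0, "rx": 0, "ry": 0, "rz": 0, "fingers": 1},
    {"tx": 0, "ty": 0, "tz": 0, "rx": 0, "ry": 0, "rz": 0, "fingers": 1},
    {"tx": 0, "ty": 0, "tz": 0, "rx": 0, "ry": 0, "rz": 0, "fingers": 1}
  ]
}}

```text
time: 55.9
ee_pos: [646.7, 81.2, 56.9]
tool_rot: [[0.998, -0.064, 0.0], [-0.064, -0.998, 0.0], [0.0, -0.0, -1.0]]
ft_force: [-0.8, 0.4, -1.1]
gripper_width: 45.9
```

```bash
python3 -c "
from lib import *
go(646.8,81.2,-3.7,56)"
```

```text
t 55.90 ee [646.7  81.2  56.9] jawyaw -3.7 j6 9 w 45.9 F [-0.8  0.4 -1.1] | shift tx ty tz [0.1 0.  0.9] rz 0.000 tilt [-0. -0. -0.]
```

Emit:
{"fn": "arm_command", "kwargs": {
  "moves": [
    {"tx": 0, "ty": 0, "tz": 0.6, "rx": 0, "ry": 0, "rz": 0, "fingers": 1},
    {"tx": 0, "ty": 0, "tz": 0, "rx": 0, "ry": 0, "rz": 0, "fingers": 1},
    {"tx": 0, "ty": 0, "tz": 0, "rx": 0, "ry": 0, "rz": 0, "fingers": 0},
    {"tx": 0, "ty": 0, "tz": 0, "rx": 0, "ry": 0, "rz": 0, "fingers": 0},
    {"tx": 0, "ty": 0, "tz": 0, "rx": 0, "ry": 0, "rz": 0, "fingers": 0},
    {"tx": 0, "ty": 0, "tz": -30, "rx": 0, "ry": 0, "rz": 0, "fingers": 0},
    {"tx": 0, "ty": 0, "tz": -40, "rx": 0, "ry": 0, "rz": 0, "fingers": 0},
    {"tx": 0, "ty": 0, "tz": -40, "rx": 0, "ry": 0, "rz": 0, "fingers": 0}
  ]
}}

```text
time: 56.9
ee_pos: [644.9, 81.0, 165.9]
tool_rot: [[0.998, -0.064, -0.006], [-0.064, -0.998, -0.0], [-0.006, 0.001, -1.0]]
ft_force: [1.3, 0.4, -0.1]
gripper_width: 91.2
```

Emit:
{"fn": "arm_command", "kwargs": {
  "moves": [
    {"tx": -40, "ty": -36, "tz": 0, "rx": 0, "ry": 0, "rz": 0, "fingers": 1},
    {"tx": -40, "ty": -36, "tz": 0, "rx": 0, "ry": 0, "rz": 0, "fingers": 1},
    {"tx": -40, "ty": -36, "tz": 0, "rx": 0, "ry": 0, "rz": 0, "fingers": 1},
    {"tx": -40, "ty": -36, "tz": 0, "rx": 0, "ry": 0, "rz": 0, "fingers": 1},
    {"tx": -40, "ty": -36, "tz": 0, "rx": 0, "ry": 0, "rz": 0, "fingers": 1},
    {"tx": -15, "ty": -15, "tz": 0, "rx": 0, "ry": 0, "rz": 0, "fingers": 1},
    {"tx": 0, "ty": 0, "tz": 0, "rx": 0, "ry": 0, "rz": 0, "fingers": 1},
    {"tx": 0, "ty": 0, "tz": 0, "rx": 0, "ry": 0, "rz": 0, "fingers": 1}
  ]
}}

```text
time: 57.9
ee_pos: [440.2, 295.1, 171.2]
tool_rot: [[0.998, -0.065, 0.004], [-0.065, -0.998, 0.002], [0.003, -0.002, -1.0]]
ft_force: [0.5, -0.2, 1.0]
gripper_width: 13.9
```

```bash
python3 chk.py 9; python3 - <<'E'
from lib import *
# button position: dark rim + green cap fit (cap circle 28 mm; height unknown) by ray intersection of both cams
I={n:cv2.imread(f'pics/{n}9.png') for n in('top','scene')}; q={}
for n,c in(('top',(193,174)),('scene',(313,315))):
    im=cv2.resize(I[n],None,fx=U,fy=U,interpolation=cv2.INTER_CUBIC); h=cv2.cvtColor(im,cv2.COLOR_BGR2HSV).astype(int)
    m=win(((h[...,0]>45)&(h[...,0]<85)&(h[...,1]>80)).astype(np.uint8),c,8); q[n]=(np.argwhere(m)[:,::-1].mean(0)+.5)/U-.5
    print(n,q[n],m.sum()/16)
for z in range(22,48,4):
    a,b=ray('top',[q['top']],z)[0],ray('scene',[q['scene']],z)[0]; print(z,np.round(a[:2],1),np.round(b[:2],1),'d %.1f'%np.linalg.norm(a-b))
E
python3 bl.py 9 646.8 81.2
```

```text
t 58.00 ee [440.4 294.9 171.1] jawyaw -3.8 j6 35 w 6.1 F [-0.   0.1 -0.2] | shift tx ty tz [218.8  55.5  11.8] rz 0.054 tilt [-0.002 -0.003  0.   ]
top [192.50369955 173.40280269] 69.6875
scene [312.29571674 314.06351252] 127.3125
22 [661.3 227.1] [650.9 219.3] d 13.0
26 [660.  226.3] [651.9 220.3] d 10.1
30 [658.8 225.5] [653.  221.3] d 7.2
34 [657.5 224.7] [654.  222.3] d 4.3
38 [656.2 223.9] [655.1 223.2] d 1.3
42 [654.9 223.1] [656.1 224.2] d 1.6
46 [653.6 222.4] [657.1 225.2] d 4.6
top 3165
scene 4897
blue ['top'] 646.5 81.2 yaw 175.3 cost 0.17
blue ['scene'] 645.9 78.5 yaw 176.0 cost 0.08
blue ['top', 'scene'] 647.1 80.4 yaw 176.8 cost 0.29
```

View pics/chk9.png

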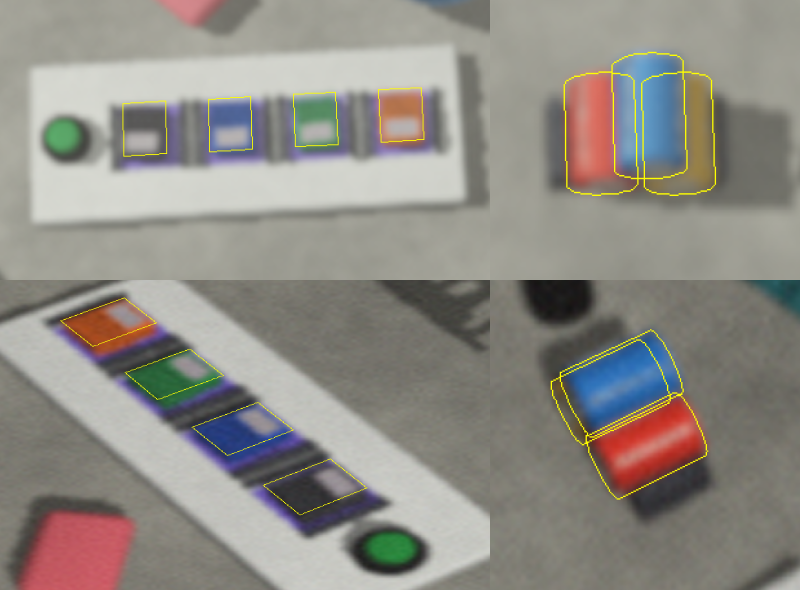

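Everything lines up: blue is back in its bay at (647,80.5), yaw 176.5°. The button top is at about (655.7, 223.6, 39). I'll press it with closed fingers.

```bash
python3 -c "
from lib import *
plan((655.7,223.6,110,-3.7,1,6))"
```

```text
t 58.00 ee [440.4 294.9 171.1] jaw -3.8 j6 35 w 6.1 F [-0.   0.1 -0.2]
0.0 tx 36.6 ty 9.5 tz 10.2 rz -0.000 f 1
0.1 tx 36.6 ty 9.5 tz 10.2 rz -0.000 f 1
0.2 tx 36.6 ty 9.5 tz 10.2 rz -0.000 f 1
0.3 tx 36.6 ty 9.5 tz 10.2 rz -0.000 f 1
0.4 tx 36.6 ty 9.5 tz 10.2 rz -0.000 f 1
0.5 tx 36.6 ty 9.5 tz 10.2 rz -0.000 f 1
pad 2
```

Emit:
{"fn": "arm_command", "kwargs": {
  "moves": [
    {"tx": 36.6, "ty": 9.5, "tz": 10, "rx": 0, "ry": 0, "rz": 0, "fingers": 1},
    {"tx": 36.6, "ty": 9.5, "tz": 10, "rx": 0, "ry": 0, "rz": 0, "fingers": 1},
    {"tx": 36.6, "ty": 9.5, "tz": 10, "rx": 0, "ry": 0, "rz": 0, "fingers": 1},
    {"tx": 36.6, "ty": 9.5, "tz": 10, "rx": 0, "ry": 0, "rz": 0, "fingers": 1},
    {"tx": 36.6, "ty": 9.5, "tz": 10, "rx": 0, "ry": 0, "rz": 0, "fingers": 1},
    {"tx": 30, "ty": 8, "tz": 10, "rx": 0, "ry": 0, "rz": 0, "fingers": 1},
    {"tx": 0, "ty": 0, "tz": 0, "rx": 0, "ry": 0, "rz": 0, "fingers": 1},
    {"tx": 0, "ty": 0, "tz": 0, "rx": 0, "ry": 0, "rz": 0, "fingers": 1}
  ]
}}

```text
time: 59.0
ee_pos: [659.6, 215.4, 108.9]
tool_rot: [[0.997, -0.075, 0.003], [-0.075, -0.997, 0.002], [0.003, -0.002, -1.0]]
ft_force: [-0.6, -0.3, 0.4]
gripper_width: 0.4
```

```bash
python3 -c "
from lib import *
go(655.7,223.6,-3.7,70)"
```

```text
t 59.00 ee [659.6 215.4 108.9] jawyaw -4.3 j6 20 w 0.4 F [-0.6 -0.3  0.4] | shift tx ty tz [-4.7 -7.8 38.9] rz -0.010 tilt [-0.002 -0.003 -0.   ]
```

Emit:
{"fn": "arm_command", "kwargs": {
  "moves": [
    {"tx": -4.7, "ty": -7.8, "tz": 5, "rx": -0.002, "ry": -0.003, "rz": -0.01, "fingers": 1},
    {"tx": 0, "ty": 0, "tz": 13, "rx": 0, "ry": 0, "rz": 0, "fingers": 1},
    {"tx": 0, "ty": 0, "tz": 10, "rx": 0, "ry": 0, "rz": 0, "fingers": 1},
    {"tx": 0, "ty": 0, "tz": 5, "rx": 0, "ry": 0, "rz": 0, "fingers": 1},
    {"tx": 0, "ty": 0, "tz": 0, "rx": 0, "ry": 0, "rz": 0, "fingers": 1},
    {"tx": 0, "ty": 0, "tz": 0, "rx": 0, "ry": 0, "rz": 0, "fingers": 1},
    {"tx": 0, "ty": 0, "tz": 0, "rx": 0, "ry": 0, "rz": 0, "fingers": 1},
    {"tx": 0, "ty": 0, "tz": 0, "rx": 0, "ry": 0, "rz": 0, "fingers": 1}
  ]
}}

```text
time: 60.0
ee_pos: [653.7, 225.0, 74.4]
tool_rot: [[0.998, -0.063, 0.0], [-0.063, -0.998, 0.0], [0.0, -0.0, -1.0]]
ft_force: [0.6, 0.4, 0.3]
gripper_width: 0.3
```

```bash
python3 -c "
from lib import *
go(655.7,223.6,-3.7,61.5)"
```

```text
t 60.00 ee [653.7 225.   74.4] jawyaw -3.6 j6 21 w 0.3 F [0.6 0.4 0.3] | shift tx ty tz [ 2.1  1.3 12.9] rz 0.002 tilt [-0. -0. -0.]
```

Descend to about 59, then read the force.

Emit:
{"fn": "arm_command", "kwargs": {
  "moves": [
    {"tx": 2.1, "ty": 1.3, "tz": 4, "rx": 0, "ry": 0, "rz": 0, "fingers": 1},
    {"tx": 0, "ty": 0, "tz": 4, "rx": 0, "ry": 0, "rz": 0, "fingers": 1},
    {"tx": 0, "ty": 0, "tz": 3, "rx": 0, "ry": 0, "rz": 0, "fingers": 1},
    {"tx": 0, "ty": 0, "tz": 2, "rx": 0, "ry": 0, "rz": 0, "fingers": 1},
    {"tx": 0, "ty": 0, "tz": 2, "rx": 0, "ry": 0, "rz": 0, "fingers": 1},
    {"tx": 0, "ty": 0, "tz": 1, "rx": 0, "ry": 0, "rz": 0, "fingers": 1},
    {"tx": 0, "ty": 0, "tz": 0, "rx": 0, "ry": 0, "rz": 0, "fingers": 1},
    {"tx": 0, "ty": 0, "tz": 0, "rx": 0, "ry": 0, "rz": 0, "fingers": 1}
  ]
}}

```text
time: 61.0
ee_pos: [656.3, 223.6, 60.7]
tool_rot: [[0.998, -0.063, -0.0], [-0.063, -0.998, -0.0], [-0.0, 0.0, -1.0]]
ft_force: [-2.2, -0.9, 3.8]
gripper_width: 0.7
```

Emit:
{"fn": "arm_command", "kwargs": {
  "moves": [
    {"tx": 0, "ty": 0, "tz": 1.5, "rx": 0, "ry": 0, "rz": 0, "fingers": 1},
    {"tx": 0, "ty": 0, "tz": 1.5, "rx": 0, "ry": 0, "rz": 0, "fingers": 1},
    {"tx": 0, "ty": 0, "tz": 1, "rx": 0, "ry": 0, "rz": 0, "fingers": 1},
    {"tx": 0, "ty": 0, "tz": 1, "rx": 0, "ry": 0, "rz": 0, "fingers": 1},
    {"tx": 0, "ty": 0, "tz": 0, "rx": 0, "ry": 0, "rz": 0, "fingers": 1},
    {"tx": 0, "ty": 0, "tz": 0, "rx": 0, "ry": 0, "rz": 0, "fingers": 1},
    {"tx": 0, "ty": 0, "tz": 0, "rx": 0, "ry": 0, "rz": 0, "fingers": 1},
    {"tx": 0, "ty": 0, "tz": 0, "rx": 0, "ry": 0, "rz": 0, "fingers": 1}
  ]
}}

```text
time: 62.0
ee_pos: [656.3, 223.6, 60.5]
tool_rot: [[0.998, -0.062, -0.002], [-0.062, -0.998, -0.001], [-0.002, 0.001, -1.0]]
ft_force: [-1.1, -0.3, 5.5]
gripper_width: 0.4
```

Emit:
{"fn": "arm_command", "kwargs": {
  "moves": [
    {"tx": 0, "ty": 0, "tz": 2, "rx": 0, "ry": 0, "rz": 0, "fingers": 1},
    {"tx": 0, "ty": 0, "tz": 3, "rx": 0, "ry": 0, "rz": 0, "fingers": 1},
    {"tx": 0, "ty": 0, "tz": 3, "rx": 0, "ry": 0, "rz": 0, "fingers": 1},
    {"tx": 0, "ty": 0, "tz": 3, "rx": 0, "ry": 0, "rz": 0, "fingers": 1},
    {"tx": 0, "ty": 0, "tz": 3, "rx": 0, "ry": 0, "rz": 0, "fingers": 1},
    {"tx": 0, "ty": 0, "tz": 3, "rx": 0, "ry": 0, "rz": 0, "fingers": 1},
    {"tx": 0, "ty": 0, "tz": 3, "rx": 0, "ry": 0, "rz": 0, "fingers": 1},
    {"tx": 0, "ty": 0, "tz": 3, "rx": 0, "ry": 0, "rz": 0, "fingers": 1}
  ]
}}

```text
time: 63.0
ee_pos: [656.9, 223.8, 59.5]
tool_rot: [[0.998, -0.062, -0.011], [-0.062, -0.998, -0.004], [-0.011, 0.005, -1.0]]
ft_force: [-20.7, -6.9, 48.8]
gripper_width: 0.7
```

```bash
python3 -c "
from lib import *
go(655.7,223.6,-3.7,61.5)"
```

```text
t 63.00 ee [656.9 223.8  59.5] jawyaw -3.5 j6 21 w 0.7 F [-20.7  -6.9  48.8] | shift tx ty tz [-1.2  0.3 -2. ] rz 0.003 tilt [0.005 0.011 0.   ]
```

Hard stop reached. I'll back off in steps and read the spring force, to confirm the travel.

Emit:
{"fn": "arm_command", "kwargs": {
  "moves": [
    {"tx": -0.5, "ty": 0, "tz": -2, "rx": 0.005, "ry": 0.011, "rz": 0, "fingers": 1},
    {"tx": 0, "ty": 0, "tz": -1, "rx": 0, "ry": 0, "rz": 0, "fingers": 1},
    {"tx": 0, "ty": 0, "tz": 0, "rx": 0, "ry": 0, "rz": 0, "fingers": 1},
    {"tx": 0, "ty": 0, "tz": 0, "rx": 0, "ry": 0, "rz": 0, "fingers": 1},
    {"tx": 0, "ty": 0, "tz": 0, "rx": 0, "ry": 0, "rz": 0, "fingers": 1},
    {"tx": 0, "ty": 0, "tz": 0, "rx": 0, "ry": 0, "rz": 0, "fingers": 1},
    {"tx": 0, "ty": 0, "tz": 0, "rx": 0, "ry": 0, "rz": 0, "fingers": 1},
    {"tx": 0, "ty": 0, "tz": 0, "rx": 0, "ry": 0, "rz": 0, "fingers": 1}
  ]
}}

```text
time: 64.0
ee_pos: [656.7, 223.8, 62.8]
tool_rot: [[0.998, -0.062, 0.0], [-0.062, -0.998, -0.0], [0.0, 0.0, -1.0]]
ft_force: [-1.7, 0.3, 3.1]
gripper_width: 0.7
```

Emit:
{"fn": "arm_command", "kwargs": {
  "moves": [
    {"tx": 0, "ty": 0, "tz": -1.5, "rx": 0, "ry": 0, "rz": 0, "fingers": 1},
    {"tx": 0, "ty": 0, "tz": 0, "rx": 0, "ry": 0, "rz": 0, "fingers": 1},
    {"tx": 0, "ty": 0, "tz": 0, "rx": 0, "ry": 0, "rz": 0, "fingers": 1},
    {"tx": 0, "ty": 0, "tz": 0, "rx": 0, "ry": 0, "rz": 0, "fingers": 1},
    {"tx": 0, "ty": 0, "tz": 0, "rx": 0, "ry": 0, "rz": 0, "fingers": 1},
    {"tx": 0, "ty": 0, "tz": 0, "rx": 0, "ry": 0, "rz": 0, "fingers": 1},
    {"tx": 0, "ty": 0, "tz": 0, "rx": 0, "ry": 0, "rz": 0, "fingers": 1},
    {"tx": 0, "ty": 0, "tz": 0, "rx": 0, "ry": 0, "rz": 0, "fingers": 1}
  ]
}}

```text
time: 65.0
ee_pos: [656.7, 223.8, 64.3]
tool_rot: [[0.998, -0.062, 0.0], [-0.062, -0.998, -0.0], [0.0, 0.0, -1.0]]
ft_force: [0.1, -1.0, 2.0]
gripper_width: 0.4
```

The slope is about 0.8 N/mm with about 5 N at the hard stop, so the button was fully pressed. Now I'll retreat.

Emit:
{"fn": "arm_command", "kwargs": {
  "moves": [
    {"tx": 0, "ty": 0, "tz": -15, "rx": 0, "ry": 0, "rz": 0, "fingers": 1},
    {"tx": 0, "ty": 0, "tz": -45, "rx": 0, "ry": 0, "rz": 0, "fingers": 1},
    {"tx": 0, "ty": 0, "tz": -45, "rx": 0, "ry": 0, "rz": 0, "fingers": 1},
    {"tx": -40, "ty": -10, "tz": 0, "rx": 0, "ry": 0, "rz": 0, "fingers": 1},
    {"tx": -40, "ty": -10, "tz": 0, "rx": 0, "ry": 0, "rz": 0, "fingers": 1},
    {"tx": -40, "ty": -10, "tz": 0, "rx": 0, "ry": 0, "rz": 0, "fingers": 1},
    {"tx": -40, "ty": -10, "tz": 0, "rx": 0, "ry": 0, "rz": 0, "fingers": 1},
    {"tx": -30, "ty": -10, "tz": 0, "rx": 0, "ry": 0, "rz": 0, "fingers": 1}
  ]
}}

```text
time: 66.0
ee_pos: [466.9, 286.7, 178.8]
tool_rot: [[0.998, -0.064, 0.005], [-0.064, -0.998, 0.002], [0.005, -0.003, -1.0]]
ft_force: [0.2, -0.2, -0.0]
gripper_width: 0.1
```

Emit:
{"fn": "arm_command", "kwargs": {
  "moves": [
    {"tx": 0, "ty": 0, "tz": 0, "rx": 0, "ry": 0, "rz": 0, "fingers": 1},
    {"tx": 0, "ty": 0, "tz": 0, "rx": 0, "ry": 0, "rz": 0, "fingers": 1},
    {"tx": 0, "ty": 0, "tz": 0, "rx": 0, "ry": 0, "rz": 0, "fingers": 1},
    {"tx": 0, "ty": 0, "tz": 0, "rx": 0, "ry": 0, "rz": 0, "fingers": 1},
    {"tx": 0, "ty": 0, "tz": 0, "rx": 0, "ry": 0, "rz": 0, "fingers": 1},
    {"tx": 0, "ty": 0, "tz": 0, "rx": 0, "ry": 0, "rz": 0, "fingers": 1},
    {"tx": 0, "ty": 0, "tz": 0, "rx": 0, "ry": 0, "rz": 0, "fingers": 1},
    {"tx": 0, "ty": 0, "tz": 0, "rx": 0, "ry": 0, "rz": 0, "fingers": 1}
  ]
}}

```text
time: 67.0
ee_pos: [468.2, 286.5, 180.5]
tool_rot: [[0.998, -0.064, 0.006], [-0.064, -0.998, 0.003], [0.006, -0.004, -1.0]]
ft_force: [-0.2, 0.8, -0.2]
gripper_width: 0.0
```

```bash
python3 chk.py 10
```

```text
t 67.10 ee [468.2 286.6 180.5] jawyaw -3.7 j6 33 w 0.6 F [ 0.1 -0.1  0.8] | shift tx ty tz [190.3  49.5  21.5] rz 0.056 tilt [-0.004 -0.006  0.   ]
```

View pics/chk10.png

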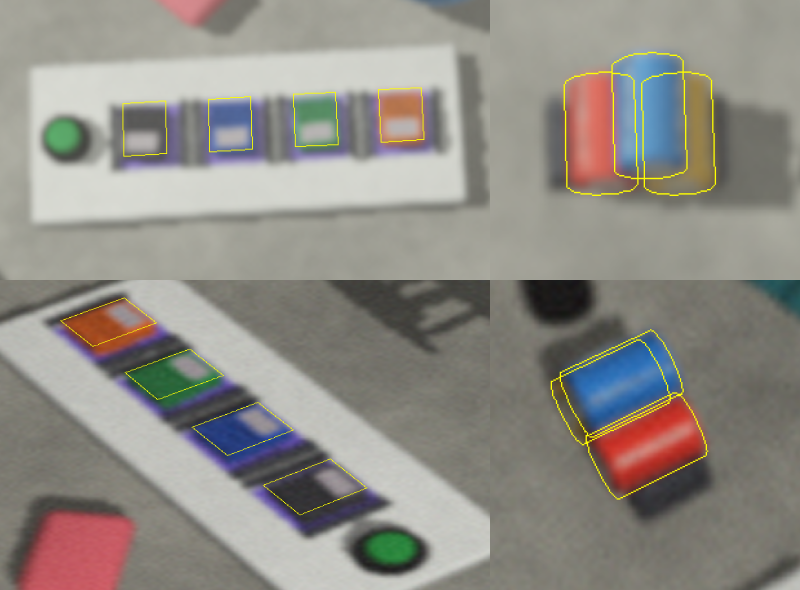

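All combs and rollers are in place, the button is back up and the arm is clear, so I'm handing in.

```bash
python3 -c "
from cell import ctrl
print(ctrl.hand_in())"
```

```text
the job is handed in; nothing more can be done
None
```

The job is done and handed in at about 67 s; the hand-in reports no verdict.

- **Combs:** orange, green, blue and dark grey sit in bays 1 to 4, long side along the stops. The blue one was knocked about 20 mm out of bay 3 after I had placed it, so I regripped it and put it back before pressing start.
- **Rollers:** yellow and red lie on the cradle floor and blue is saddled on top. The look-alikes and the bystander items were not touched.
- **Start button:** it was pressed onto its hard stop and released. The spring read about 5 N at the stop, falling about 0.8 N/mm as I backed off.

**Last checks:** after the press, pictures from both cameras showed every comb and roller within about 2 mm of its target outline, the button up again and the arm clear.

**Doubts:**
- While confirming the stop, the closed fingertips briefly pressed the button with about 49 N vertically. That is under the 120 N wrist limit, and nothing but the fingertips touched.
- For blue, the scene camera alone put it 2.7 mm nearer one stop than the top camera did. Both together gave about 1 mm off centre, so I left it.
- My first automatic centring fit of the combs on the white slab gave poor results. I judged the orange, green and grey combs by outline overlay instead.

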